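# Strip the stacked press tooling onto its shadow pads

## Robot

A 6-joint arm with a two-finger parallel gripper is mounted at the origin on a cart in front of the work surface, level with it; the furniture and walls round the work are solid. World frame = base frame: x ahead of the robot, y to its left, z up, the work surface at z = 0. Lengths are in mm, angles in rad, forces in N, time in s.
With the tool pointing down it reaches from about 225 to 725 mm from the base axis. Payload 3.1 kg.
Tool frame: the origin (TCP) lies on the mounting face of the last link; the fingertips stand 173 mm ahead of it and the grasp point (between the pads) lies 155 mm ahead of it; z points along the fingers, y is the direction in which the jaws open and shut (so a half turn about z gives the same grasp; the last joint's range is limited). The gripper opens to 85 mm and grips with 20 to 120 N. Pads are 22 mm wide; open, the fingers measure 114 mm over their backs; the gripper's body (76 mm by 85 mm) begins 54 mm behind the grasp point. The pads swing forward as they close: fully open they stand 13 mm farther back than shut.
Start: joints at [1.096, 0.048, 0.099, 1.622, 0, 1.443], TCP at [178.449, 493.735, 404.712] pointing down, gripper open.
Joint ranges: [-2.91, 2.91], [-0.99, 1.94], [-1.21, 1.42], [-2.12, 2.29], [-1.49, 1.47], [-3.14, 3.14]. Speed limits (rad/s): [2.79, 2.79, 3.14, 3.14, 3.14, 3.14].

## Interface

Orientations are given as a rotation vector (axis times angle).
In Python, from plant import get_state, capture, hand_in, spot_in, regions_of, tip_of gives the robot as it stands. The module is installed in compiled form; this text tells all that it offers.
- The arm moves only by the tool step_arm, never from a script. Its argument "moves" is a list of rows, each a list of 7 numbers: the shift along the tool's x, y, z in m, then the turn, a rotation vector about the tool's x, y, z in degrees, then the closure, from 0 (fully open) to 1 (shut). A call has 1 to 10 rows; each row shifts and turns the commanded pose from where the row before left it, along the tool's axes as they then stand; what a row does not reach is not made up. A row lasts 1/12 s, in which the tool goes at most 41.7 mm and 7.16 degrees, less where a joint would pass 70% of its speed; a pose out of reach is approached as far as the arm can. A call with a gripper value outside its range is refused whole. The fingers move at their own pace and stop on an object; "newtons" is the grip in N (left out, the last holds). Time passes only in rows, so rows that do not move let the fingers close. It gives the time, the measured TCP pose, the force and the opening at its end, in the units of the state.
- get_state(): the state, without advancing time (a new reading comes with each control period).
- capture(name): name is "scene" or "top" or "wrist"; returns a dict with "frame" (480x640x3 uint8, blue, green, red), "K" (3x3 intrinsics, pixels), "k1" (the pictures are not rectified: a ray, as slopes to the right and down, at radius r is drawn at 1 + k1 r^2 times it, then the intrinsics apply), "eye" and "attitude" of the camera in the world. Camera axes: x right, y down, z forward; pixel columns grow to the right and rows downward; lengths in mm; the calibration is good to about 2 mm. A picture is of the moment at which its call begins. There is no depth.
- hand_in(): hands the job in, once; it reports no verdict.
Trained networks look in a picture, given as the dict that the camera call returned (one of the last four; its "shot" number tells which), for a name from the list of things; names that differ only in an ending like _2 or _b are one class to them, and where a whole thing is asked for, a point or a joint stands for the part that bears it (a point fixed in the world has none). Each returns a list of dicts, best first, with "p" (0 to 1); they miss things now and then, are a little off and sometimes report something else, mostly with a low value. They report only what shows in the picture. A call takes as long as a camera call. They do not tell look-alikes from the thing itself.
- spot_in(target, picture): "position" ([column, row] in pixels, amid what is visible of it).
- regions_of(target, picture): "pixels" (480x640 bool, what is visible of it) and "position" ([column, row] in pixels, amid what is visible of it).
- tip_of(target, picture): "position" ([column, row] in pixels: a listed point, or the origin of a listed thing).
The state is a dict: "time_s": time; "joint_positions": joint angles; "dq": joint speeds; "tau": joint torques, N m; "eef_pos": TCP position; "orientation": TCP orientation; "force": force on the tool from outside, world axes, zero at the start; "wrist_torque": the same for the moment, N m; "opening": finger opening in mm.
Only numpy, scipy, OpenCV 4.12 (cv2) and the standard library are available. Lean on these libraries where they do the work, as an engineer would, in place of code of your own. Each camera call takes 0.05 s, during which the arm holds its last target.

## Task

The press tooling from the last job was left in a pile on the bench. Take the pile apart from the top down, one piece at a time: set each piece centred on the pad whose coloured mark has its shape, blocks and plate lying flat and turned to match the mark, the electrode standing upright on its foot. Do not tip any piece over, leave the tape roll and the spanner where they lie, and let go of everything at the end.

Things in the scene. Friction and masses are not known exactly. Their poses are not given: they have to be found in the camera images.
- electrode: Copper spot-weld electrode, top of the stack: upright round, 18 mm diameter, 42 mm tall, foot down; straight sides for the lower half, narrowing to a blunt tip. About 60 g. Origin at the centre of its flat foot, z up. It stands on the small block.
- small_block: Small thick grey machined block, second in the stack: 35 (x) x 45 (y) x 22 (z) mm, with four screw holes near the corners. Origin at the centre of its underside. It lies on the nest block.
- nest_block: Larger grey machined block, third in the stack: 40 (x) x 60 (y) x 18 (z) mm, with a hole in the middle. Origin at the centre of its underside. It lies crosswise on the nest plate, its ends overhanging.
- nest_plate: Thin grey machined plate, bottom of the stack: 30 (x) x 70 (y) x 10 (z) mm. Origin at the centre of its underside. It lies on the bare bench (z = 0), its two ends showing beyond the nest block across it.
- pad_electrode: Fixed flat black rubber pad 44 x 44 x 4 mm (x, y, z); its origin is the centre of its underside, so its top is 4 mm above the bench and 4 mm above this origin. A flat white round mark in the middle (18 mm diameter, origin at its centre) shows where the copper electrode belongs. Nothing stands proud of the pad.
- pad_small: Fixed flat black rubber pad 51 x 61 x 4 mm (x, y, z); its origin is the centre of its underside, so its top is 4 mm above the bench and 4 mm above this origin. A flat green mark in the middle (35 (x) x 45 (y) mm, origin at its centre) shows where the small thick block belongs. Nothing stands proud of the pad.
- pad_block: Fixed flat black rubber pad 56 x 76 x 4 mm (x, y, z); its origin is the centre of its underside, so its top is 4 mm above the bench and 4 mm above this origin. A flat blue mark in the middle (40 (x) x 60 (y) mm, origin at its centre) shows where the larger nest block belongs. Nothing stands proud of the pad.
- pad_plate: Fixed flat black rubber pad 46 x 86 x 4 mm (x, y, z); its origin is the centre of its underside, so its top is 4 mm above the bench and 4 mm above this origin. A flat yellow mark in the middle (30 (x) x 70 (y) mm, origin at its centre) shows where the thin nest plate belongs. Nothing stands proud of the pad.
- tape_roll: Bystander: roll of brown tape lying flat, 86 mm across, 20 mm high, loose on the bench near the press. Origin at the centre of its underside. To be left where it lies.
- spanner: Bystander: grey steel combination spanner lying flat, 25 (x) x 151 (y) x 8 (z) mm, loose at the right of the bench. Origin at the centre of its underside. To be left where it lies.
Things that resemble listed ones, but are neither listed nor needed, are in the scene too. What is shaped like the nest_block but orange is not meant.

How it is judged:
By the outcome, as a careful person would: the job done as asked, in the order asked, and still so for the second after the job is handed in, with the robot touching nothing.
It also fails if it takes over 115 s, if anything falls off the work surface, if the arm or the gripper's body presses on something with over 40 N, if the wrist force passes 120 N, or if a joint passes its speed limit or range.

## Working session

There is one attempt and no reset: what is moved stays moved. The work goes in short steps, Python scripts to look and compute and a tool call to move; the robot and the scene stay as the last step left them, time stands still between calls to the robot, and variables do not carry over. Pictures are saved under pics/ and viewed, and the job is handed in when it is done.

Besides the shell and the picture viewer there is one more tool, called after "Call:" in YAML: its name, and indented under it one key for each argument. step_arm: Moves the arm, as the interface text tells. Its arguments: {"type":"object","properties":{"moves":{"type":"array","items":{"type":"array","items":{"type":"number"}}},"newtons":{"type":"number"}},"required":["moves"]}

```bash
mkdir -p pics; ls; python3 - <<'E'
from plant import *
import cv2
s=get_state()
for k,v in s.items(): print(k,v)
for n in ["scene","top","wrist"]:
    c=capture(n); cv2.imwrite(f"pics/{n}0.png",c["frame"]); print(n,c["K"],c["k1"],c["eye"],c["attitude"],c["shot"])
E
```

```text
pics
time_s 0.0
joint_positions [ 1.09618256e+00  4.87113632e-02  9.75521380e-02  1.62202489e+00
 -1.04371807e-05  1.44297742e+00]
dq [-0.00171924  0.00026697  0.00060959 -0.00069456 -0.00063117  0.00056974]
tau [-3.83081242e-04 -3.38779378e+01  3.20016682e+01  2.01678387e-02
 -1.19053311e-04 -1.64742374e-05]
eef_pos [178.3576372  493.53317495 403.51427604]
orientation [-0.54189754 -3.09379227  0.00358592]
force [ 0.53986234 -1.11650332  0.29578941]
wrist_torque [-0.00804757  0.00933504  0.01615913]
opening 85.04498279889575
scene [[565.04950451   0.         314.90332932]
 [  0.         565.04950451 239.22882911]
 [  0.           0.           1.        ]] -0.05237521502282961 [ 37.35747272 748.51313135 645.69996058] [-0.7310173   2.41465115 -1.30624849] 1
top [[545.30482256   0.         315.29532285]
 [  0.         545.30482256 241.49540079]
 [  0.           0.           1.        ]] -0.08618575695067476 [ 303.94859002   27.12841848 1155.05621975] [-2.14057108  2.08261317 -0.19383979] 2
wrist [[420.20598645   0.         320.31790228]
 [  0.         420.20598645 238.28361743]
 [  0.           0.           1.        ]] -0.008349430848590808 [100.14649756 522.1416454  374.18229687] [2.34111991 1.6449775  0.26854303] 3
```

View pics/top0.png

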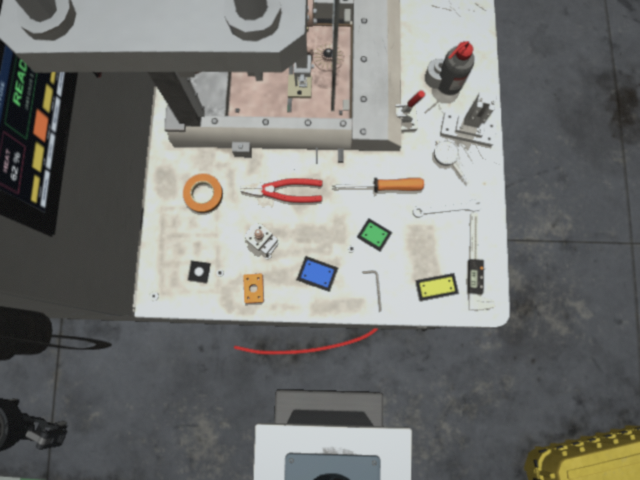

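View pics/scene0.png

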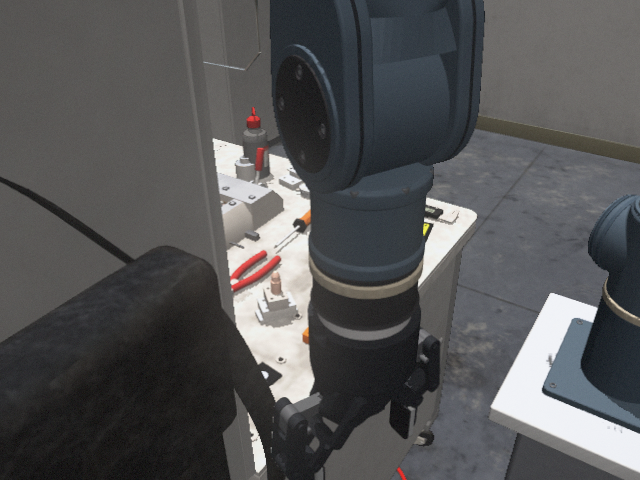

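View pics/wrist0.png

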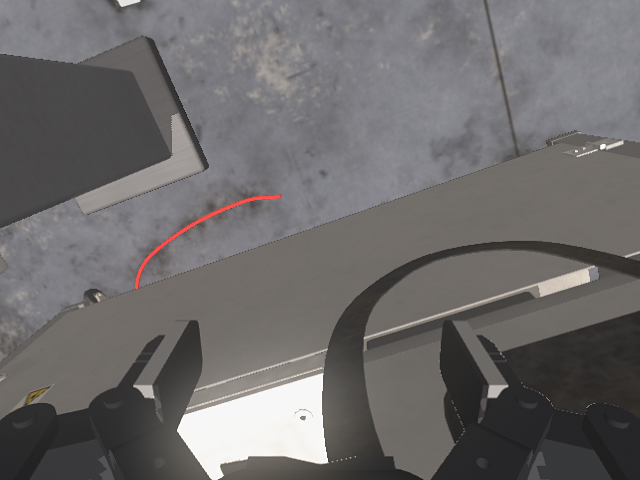

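```bash
cat > h.py <<'E'
from plant import *
import cv2, numpy as np
from scipy.spatial.transform import Rotation as R
def cam(c):
    return c["K"],np.array([c["k1"],0,0,0.]),np.array(c["eye"]),R.from_rotvec(c["attitude"]).as_matrix()
def unproj(c,px,z):
    K,d,e,A=cam(c)
    p=cv2.undistortPoints(np.array(px,float).reshape(-1,1,2),K,d).reshape(-1,2)
    r=np.c_[p,np.ones(len(p))]@A.T
    return e+r*((z-e[2])/r[:,2])[:,None]
def proj(c,P):
    K,d,e,A=cam(c)
    q=(np.array(P,float).reshape(-1,3)-e)@A
    return cv2.projectPoints(q,np.zeros(3),np.zeros(3),K,d)[0].reshape(-1,2)
def rect(c,mask,z):
    """min area rect of mask, in world at z: centre, sizes, yaw of the long side(deg, from +y... mod 180)"""
    n,l,s,_=cv2.connectedComponentsWithStats(mask.astype(np.uint8))
    i=1+np.argmax(s[1:,4]); 
    cn=max(cv2.findContours((l==i).astype(np.uint8),cv2.RETR_EXTERNAL,cv2.CHAIN_APPROX_NONE)[0],key=len)
    w=unproj(c,cn.reshape(-1,2),z)[:,:2].astype(np.float32)
    b=cv2.boxPoints(cv2.minAreaRect(w)); ce=b.mean(0)
    e1,e2=b[1]-b[0],b[2]-b[1]
    L=e1 if np.hypot(*e1)>np.hypot(*e2) else e2
    return ce,sorted([np.hypot(*e1),np.hypot(*e2)]),(np.degrees(np.arctan2(L[1],L[0]))-90+90)%180-90,s[i,4]
def pose():
    s=get_state(); return np.array(s["eef_pos"]),R.from_rotvec(s["orientation"]),s
def grasp(p,r): return p+r.apply([0,0,155.])
def yaw_of(r):  # jaw direction (tool y) angle in world
    y=r.apply([0,1,0]); return np.degrees(np.arctan2(y[1],y[0]))
def go(G,jaw=None):
    """print shift (tool axes, mm) and turn about tool z to get grasp point G with jaw axis at angle jaw (deg), tool down"""
    p,r,s=pose()
    if jaw is None: jaw=yaw_of(r)
    d=(jaw-yaw_of(r)+90)%180-90
    j=yaw_of(r)+d
    y=np.array([np.cos(np.radians(j)),np.sin(np.radians(j)),0]); z=np.array([0,0,-1.]); x=np.cross(y,z)
    rt=R.from_matrix(np.c_[x,y,z])
    pt=np.array(G)+[0,0,155]
    print("t",round(s["time_s"],2),"now grasp",grasp(p,r).round(1),"jaw",round(yaw_of(r),1),"open",round(s["opening"],1),"q",np.round(s["joint_positions"],2),'F',np.round(s['force'],1))
    print(" shift first tool axes (mm)",r.inv().apply(pt-p).round(1),"then turn deg",np.degrees((r.inv()*rt).as_rotvec()).round(2))
    print(" after turn axes shift", rt.inv().apply(pt-p).round(1))
E
python3 - <<'E'
from h import *
c=capture("top")
for n in ["pad_electrode","pad_small","pad_block","pad_plate","tape_roll","spanner"]:
    r=regions_of(n,c)
    for q in r[:2]: print(n,round(q["p"],2),np.round(q["position"]),[np.round(v,1) for v in rect(c,q["pixels"],4)])
c=capture("top")
for n in ["electrode","small_block","nest_block","nest_plate"]:
    for q in regions_of(n,c)[:2]: print(n,round(q["p"],2),np.round(q["position"]),[np.round(v,1) for v in rect(c,q["pixels"],{"electrode":60,"small_block":50,"nest_block":28,"nest_plate":10}[n])])
p,r,s=pose();print(grasp(p,r),yaw_of(r),r.as_matrix().round(3))
go([400,200,200])
cv2.imwrite("pics/topzoom.png",cv2.resize(c["frame"][130:330,130:520],None,fx=2,fy=2,interpolation=cv2.INTER_CUBIC))
E
```

```text
pad_electrode 0.68 [192. 266.] [array([461.8, 294.5], dtype=float32), array([44.3, 46.6], dtype=float32), np.float32(-5.4), np.int32(432)]
pad_small 0.63 [374. 235.] [array([552.9, -80. ], dtype=float32), array([52.8, 63. ], dtype=float32), np.float32(-30.2), np.int32(675)]
pad_block 0.74 [316. 270.] [array([464.2,  40.2], dtype=float32), array([56. , 75.2], dtype=float32), np.float32(-18.9), np.int32(909)]
pad_plate 0.58 [437. 287.] [array([ 442.1, -213.8], dtype=float32), array([48.2, 86.4], dtype=float32), np.float32(13.1), np.int32(871)]
tape_roll 0.83 [212. 197.] [array([636.2, 298.4], dtype=float32), array([86.2, 90.3], dtype=float32), np.float32(-41.7), np.int32(972)]
spanner 0.69 [447. 208.] [array([ 616.2, -236.6], dtype=float32), array([ 25.3, 147.3], dtype=float32), np.float32(7.7), np.int32(466)]
electrode 0.62 [261. 235.] [array([533.7, 162.7], dtype=float32), array([14.4, 19. ], dtype=float32), np.float32(-87.3), np.int32(57)]
small_block 0.9 [260. 241.] [array([532.3, 163. ], dtype=float32), array([39. , 47.9], dtype=float32), np.float32(53.1), np.int32(317)]
small_blo
[... 199 characters left out ...]
ay([38.9, 57.4], dtype=float32), np.float32(-83.1), np.int32(448)]
nest_block 0.54 [268. 246.] [array([519.1, 143.3], dtype=float32), array([18.8, 43.6], dtype=float32), np.float32(55.8), np.int32(164)]
nest_plate 0.62 [271. 249.] [array([513.8, 135.7], dtype=float32), array([ 3.1, 13.7], dtype=float32), np.float32(47.5), np.int32(12)]
[178.46523371 493.74611782 249.76099734] 70.12834047952103 [[-0.94  0.34  0.  ]
 [ 0.34  0.94  0.  ]
 [-0.    0.   -1.  ]]
t 0.75 now grasp [178.5 493.7 249.8] jaw 70.1 open 85.7 q [1.1  0.05 0.1  1.62 0.   1.44] F [ 0.7  0.4 -0.3]
 shift first tool axes (mm) [-308.2 -200.9   49.7] then turn deg [ 0.01  0.   -0.  ]
 after turn axes shift [-308.2 -200.9   49.8]
```

View pics/topzoom.png

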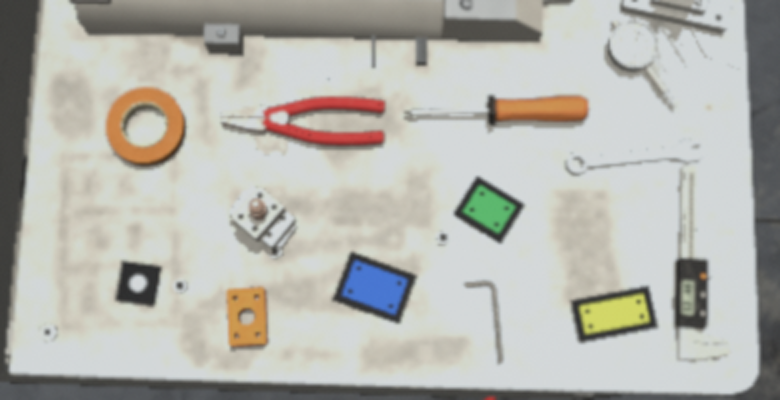

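```bash
python3 - <<'E'
from h import *
c=capture("wrist");p,r,s=pose();K,d,e,A=cam(c)
print(r.inv().apply(e-p), (r.as_matrix().T@A).round(3))
q1=np.arctan2(163,532)
go([470,145,260], 70.1-45)
E
```

```text
[83.26119674  0.36016073 29.44213275] [[ 0.001 -0.947 -0.321]
 [ 1.     0.001  0.   ]
 [-0.    -0.321  0.947]]
t 0.8 now grasp [178.5 493.7 249.7] jaw 70.1 open 85.3 q [ 1.1   0.05  0.1   1.62 -0.    1.44] F [0.4 0.2 0.7]
 shift first tool axes (mm) [-392.7 -228.9  -10.2] then turn deg [ 0.    0.   45.03]
 after turn axes shift [-439.5  116.1  -10.3]
```

```bash
python3 - <<'E'
from h import *
go([532,163,210], 53)
E
```

```text
t 0.8 now grasp [178.5 493.7 249.7] jaw 70.1 open 85.3 q [ 1.1   0.05  0.1   1.62 -0.    1.44] F [0.4 0.2 0.7]
 shift first tool axes (mm) [-444.9 -190.9   39.8] then turn deg [ 0.    0.   17.13]
 after turn axes shift [-481.4  -51.4   39.7]
```

Call:
step_arm:
  moves:
    - [-0.015,-0.007,0,0,0,0,0]
    - [-0.033,-0.014,0,0,0,0,0]
    - [-0.035,-0.015,0,0,0,0,0]
    - [-0.035,-0.015,0,0,0,0,0]
    - [-0.035,-0.015,0,0,0,0,0]
    - [-0.035,-0.015,0,0,0,0,0]
    - [-0.035,-0.015,0,0,0,0,0]
    - [-0.035,-0.015,0,0,0,0,0]
    - [-0.035,-0.015,0,0,0,0,0]
    - [-0.035,-0.015,0,0,0,0,0]

```text
time_s: 1.63
eef_pos: [440.0, 248.1, 405.0]
orientation: [0.542, 3.094, 0.001]
force: [0.4, 1.0, 0.1]
opening: 85.4
```

Call:
step_arm:
  moves:
    - [-0.035,-0.015,0.006,0,0,0,0]
    - [-0.035,-0.015,0.01,0,0,0,0]
    - [-0.028,-0.012,0.01,0,0,0,0]
    - [-0.018,-0.008,0.008,0,0,5,0]
    - [0,0,0.006,0,0,6,0]
    - [0,0,0,0,0,6,0]
    - [0,0,0,0,0,0,0]

```text
time_s: 2.22
eef_pos: [531.3, 162.5, 363.8]
orientation: [-0.997, -2.977, 0.001]
force: [-0.1, 0.0, -0.8]
opening: 85.4
```

```bash
python3 - <<'E'
from h import *
go([532,163,210], 53)
c=capture("wrist"); cv2.imwrite("pics/w1.png",c["frame"])
import pickle
Z={"electrode":60,"small_block":50,"nest_block":28,"nest_plate":10}
for n in Z:
    for q in regions_of(n,c)[:2]: print(n,round(q["p"],2),np.round(q["position"]),[np.round(v,1) for v in rect(c,q["pixels"],Z[n])])
    for q in tip_of(n,c)[:2]: print("  tip",round(q["p"],2),np.round(q["position"]),unproj(c,q["position"],{"electrode":50,"small_block":28,"nest_block":10,"nest_plate":0}[n]).round(1))
E
```

```text
t 2.22 now grasp [531.  162.5 208.8] jaw 53.0 open 85.4 q [0.18 0.12 0.1  1.55 0.   0.82] F [-0.1  0.  -0.8]
 shift first tool axes (mm) [-0.3  0.8 -1.2] then turn deg [-0.07 -0.07 -0.04]
 after turn axes shift [-0.3  0.8 -1.2]
electrode 0.63 [322. 231.] [array([534.6, 161.3], dtype=float32), array([19.2, 27.3], dtype=float32), np.float32(53.0), np.int32(886)]
electrode 0.29 [411.  24.] [array([461.5, 281.9], dtype=float32), array([36.3, 36.4], dtype=float32), np.float32(83.5), np.int32(3286)]
  tip 0.68 [323. 222.] [[532.9 163.6  50. ]]
small_block 0.58 [326. 211.] [array([531.5, 166.8], dtype=float32), array([35.9, 49.6], dtype=float32), np.float32(52.1), np.int32(2550)]
nest_block 0.9 [237.  82.] [array([428.7, 177.2], dtype=float32), array([40.5, 59.6], dtype=float32), np.float32(-85.2), np.int32(4849)]
nest_block 0.65 [296. 215.] [array([518.3, 145.5], dtype=float32), array([13.2, 43.5], dtype=float32), np.float32(49.6), np.int32(899)]
  tip 0.65 [248.  85.] [[426.6 175.5  10. ]]
  tip 0.38 [412.  17.] [[461.4 295.   10. ]]
nest_plate 0.78 [362. 204.] [array([551.3, 193.2], dtype=float32), array([ 4.9, 31.2], dtype=float32), np.float32(56.5), np.int32(216)]
```

View pics/w1.png

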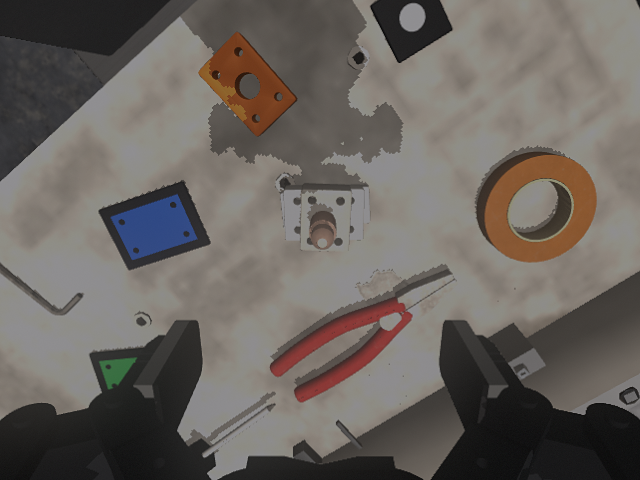

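```bash
cat >> h.py <<'E'
HS={"blue":((105,100,60),(130,255,255)),"green":((45,100,50),(80,255,255)),"yellow":((22,100,90),(35,255,255))}
def mark(c,col,z=4):
    h=cv2.cvtColor(c["frame"],cv2.COLOR_BGR2HSV)
    m=cv2.inRange(h,*HS[col]); return rect(c,cv2.morphologyEx(m,cv2.MORPH_CLOSE,np.ones((7,7)))>0,z)
def white(c,px,rad=45):
    h=cv2.cvtColor(c["frame"],cv2.COLOR_BGR2GRAY); x,y=map(int,px)
    m=np.zeros(h.shape,np.uint8); y0=max(0,y-rad);x0=max(0,x-rad)
    m[y0:y+rad,x0:x+rad]=h[y0:y+rad,x0:x+rad]>120
    n,l,s,ce=cv2.connectedComponentsWithStats(m)
    i=l[y,x]; cn=cv2.findContours((l==i).astype(np.uint8),cv2.RETR_EXTERNAL,cv2.CHAIN_APPROX_NONE)[0][0]
    w=unproj(c,cn.reshape(-1,2),4)[:,:2].astype(np.float32); return cv2.fitEllipse(w)
E
python3 - <<'E'
from h import *
c=capture("wrist"); cv2.imwrite("pics/w1z.png",cv2.resize(c["frame"][160:280,240:400],None,fx=5,fy=5,interpolation=cv2.INTER_CUBIC))
print(mark(c,"blue")); print(white(c,(412,17)))
c=capture("top")
for k in HS: print(k,mark(c,k))
E
```

```text
(array([463.71185 ,  41.468925], dtype=float32), [np.float32(40.367317), np.float32(60.626972)], np.float32(-18.72297), np.int32(3411))
((460.7699890136719, 296.2962646484375), (16.80535125732422, 17.01720428466797), 71.89421844482422)
blue (array([464.69104,  40.84639], dtype=float32), [np.float32(43.848587), np.float32(64.0741)], np.float32(-18.754967), np.int32(610))
green (array([901.42755, 764.1975 ], dtype=float32), [np.float32(25.557741), np.float32(120.971695)], np.float32(-89.973694), np.int32(393))
yellow (array([ 103.42514, -525.38617], dtype=float32), [np.float32(103.45284), np.float32(229.5939)], np.float32(-0.6174545), np.int32(3982))
```

View pics/w1z.png

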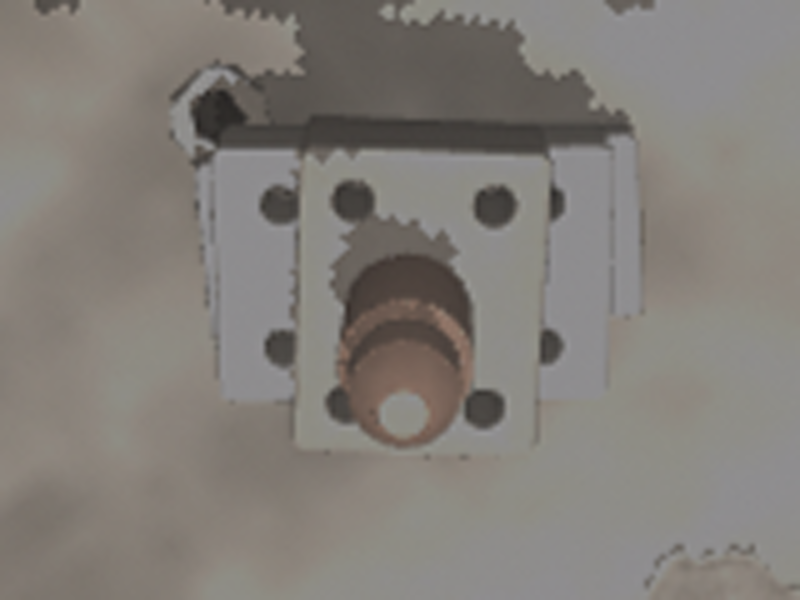

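```bash
python3 - <<'E'
from h import *
c=capture("wrist"); 
print(unproj(c,[[320.6,243]],92), unproj(c,[[321,231]],50))
P=unproj(c,[[320.6,243]],92)[0]
for z in (50,60,71): 
    a=np.radians(np.arange(0,360,30)); print(z,proj(c,np.c_[P[0]+9*np.cos(a),P[1]+9*np.sin(a),0*a+z]).mean(0).round(1))
sb=np.array([[300,158],[548,158],[540,452],[295,447]])/5+[240,160]
w=unproj(c,sb,50);print(w.round(1),w.mean(0))
nb=np.array([[216,148],[610,150],[608,400],[220,400]])/5+[240,160]
w=unproj(c,nb,28);print(w.round(1),w.mean(0))
go([P[0],P[1],72],53)
E
```

```text
[[533.10241778 162.42364511  92.        ]] [[537.85515744 159.26607947  50.        ]]
50 [320.6 223.3]
60 [320.6 227.5]
71 [320.6 232.4]
[[506.3 164.8  50. ]
 [526.8 192.2  50. ]
 [561.4 166.1  50. ]
 [539.5 138.2  50. ]] [533.4880545  165.30282266  50.        ]
[[500.8 151.9  28. ]
 [536.1 198.7  28. ]
 [568.2 175.9  28. ]
 [532.2 127.8  28. ]] [534.33482242 163.55685978  28.        ]
t 2.82 now grasp [531.1 163.3 209.8] jaw 53.2 open 85.4 q [ 0.18  0.12  0.1   1.55 -0.    0.82] F [0.3 0.  0.6]
 shift first tool axes (mm) [ -2.2   0.5 137.8] then turn deg [0.01 0.01 0.16]
 after turn axes shift [ -2.2   0.5 137.8]
```

Call:
step_arm:
  moves:
    - [-0.001,0,0.015,0,0,0,0]
    - [-0.001,0,0.03,0,0,0,0]
    - [0,0,0.03,0,0,0,0]
    - [0,0,0.03,0,0,0,0.2]
    - [0,0,0.02,0,0,0,0.4]
    - [0,0,0.01,0,0,0,0.4]
    - [0,0,0.002,0,0,0,0.4]
    - [0,0,0,0,0,0,0.5]
  newtons: 30

```text
time_s: 3.48
eef_pos: [532.6, 162.0, 227.6]
orientation: [-0.993, -2.98, 0.001]
force: [0.6, 0.2, -0.8]
opening: 43.1
```

```bash
python3 - <<'E'
from h import *
go([533,162.8,72],53)
c=capture("wrist"); cv2.imwrite("pics/w2.png",c["frame"])
E
```

```text
t 3.48 now grasp [532.5 161.9  72.6] jaw 53.1 open 43.1 q [ 0.17  0.17 -0.13  1.28  0.    0.82] F [ 0.6  0.2 -0.8]
 shift first tool axes (mm) [0.2 0.9 0.6] then turn deg [-0.03 -0.03  0.13]
 after turn axes shift [0.2 0.9 0.6]
```

View pics/w2.png

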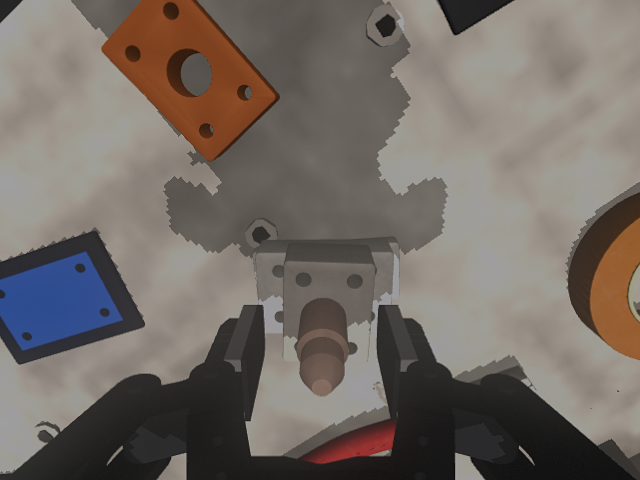

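Call:
step_arm:
  moves:
    - [0,0,0,0,0,0,0.6]
    - [0,0,0,0,0,0,0.7]
    - [0,0,0,0,0,0,0.8]
    - [0,0,0,0,0,0,1]
    - [0,0,0,0,0,0,1]
    - [0,0,0,0,0,0,1]
  newtons: 30

```text
time_s: 4.03
eef_pos: [533.5, 162.1, 229.6]
orientation: [0.993, 2.978, 0.002]
force: [-0.2, -0.5, 5.4]
opening: 16.1
```

```bash
python3 - <<'E'
from h import *
go([460.8,296.3,150],53)
c=capture("wrist"); cv2.imwrite("pics/w3.png",c["frame"])
E
```

```text
t 4.03 now grasp [534.  162.1  74.6] jaw 53.1 open 16.1 q [ 0.17  0.16 -0.13  1.28 -0.    0.82] F [-0.2 -0.5  5.4]
 shift first tool axes (mm) [138.5  64.  -75.6] then turn deg [0.13 0.13 0.12]
 after turn axes shift [138.8  63.5 -75.4]
```

View pics/w3.png

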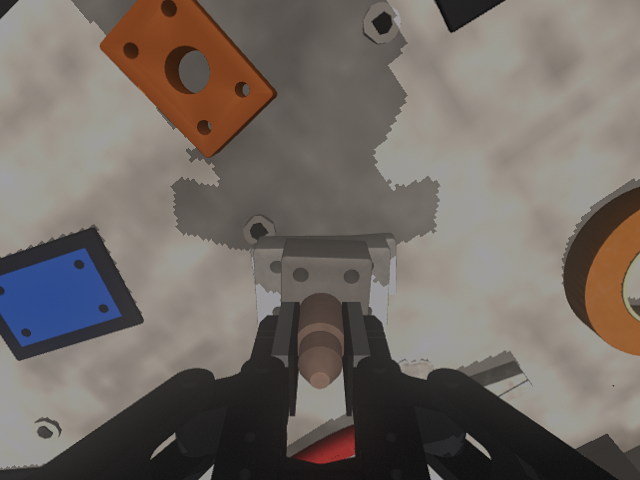

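Call:
step_arm:
  moves:
    - [0,0,-0.005,0,0,0,1]
    - [0,0,-0.01,0,0,0,1]
    - [0,0,-0.02,0,0,0,1]
    - [0,0,-0.02,0,0,0,1]
    - [0,0,0,0,0,0,1]

```text
time_s: 4.5
eef_pos: [534.1, 162.3, 287.7]
orientation: [0.991, 2.974, 0.006]
force: [1.3, 0.7, 0.6]
opening: 15.9
```

```bash
python3 - <<'E'
from h import *
go([460.8,296.3,150],53)
c=capture("wrist"); cv2.imwrite("pics/w4.png",c["frame"])
E
```

```text
t 4.5 now grasp [535.3 162.5 132.7] jaw 53.1 open 15.9 q [ 0.17  0.13 -0.04  1.39  0.    0.82] F [1.3 0.7 0.6]
 shift first tool axes (mm) [138.9  63.3 -17.7] then turn deg [0.32 0.29 0.13]
 after turn axes shift [139.2  62.9 -17.3]
```

View pics/w4.png

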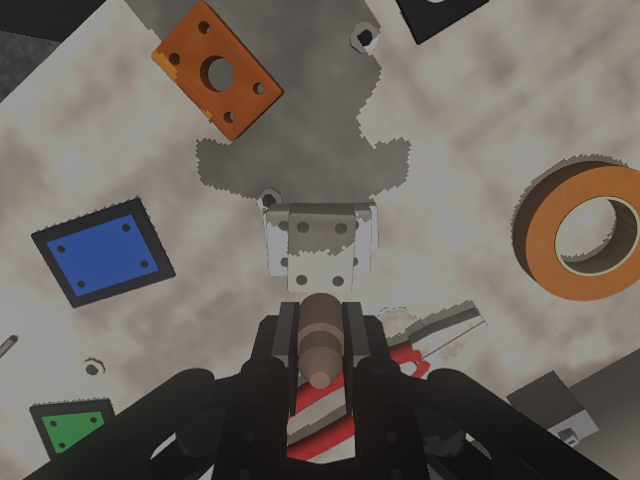

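Call:
step_arm:
  moves:
    - [0.015,0.007,-0.005,0,0,0,1]
    - [0.025,0.012,-0.01,0,0,0,1]
    - [0.025,0.012,-0.002,0,0,0,1]
    - [0.02,0.01,0,0,0,0,1]
    - [0.01,0.005,0,0.2,0.2,0,1]
    - [0,0,0,0,0,0,1]

```text
time_s: 5.05
eef_pos: [483.0, 257.3, 298.5]
orientation: [-0.986, -2.976, 0.005]
force: [-0.3, -1.1, -1.1]
opening: 16.0
```

```bash
python3 - <<'E'
from h import *
go([460.8,296.3,150],53)
c=capture("wrist"); cv2.imwrite("pics/w5.png",c["frame"])
for q in spot_in("pad_electrode",c): print(q["p"],q["position"]); 
w=white(c,spot_in("pad_electrode",c)[0]["position"]); print(w)
p,r,s=pose()
for d in range(-30,50,5): print(d,proj(c,p+r.apply([0,0,155+d]))[0].round(1),end=' ')
E
```

```text
t 5.05 now grasp [481.8 257.2 143.5] jaw 53.3 open 16.0 q [ 0.37  0.11 -0.04  1.42  0.    1.01] F [-0.3 -1.1 -1.1]
 shift first tool axes (mm) [41.1 18.  -6.4] then turn deg [-0.31 -0.31  0.32]
 after turn axes shift [41.2 17.8 -6.5]
0.88 [352.7, 170.1]
((461.1168518066406, 295.9617919921875), (16.47133445739746, 16.780683517456055), 8.962479591369629)
-30 [316.4 420.5] -25 [316.6 408. ] -20 [316.7 396.4] -15 [316.9 385.7] -10 [317.  375.7] -5 [317.1 366.4] 0 [317.2 357.7] 5 [317.3 349.5] 10 [317.4 341.8] 15 [317.5 334.6] 20 [317.6 327.8] 25 [317.7 321.3] 30 [317.8 315.2] 35 [317.8 309.5] 40 [317.9 304. ] 45 [318.  298.8]
```

View pics/w5.png

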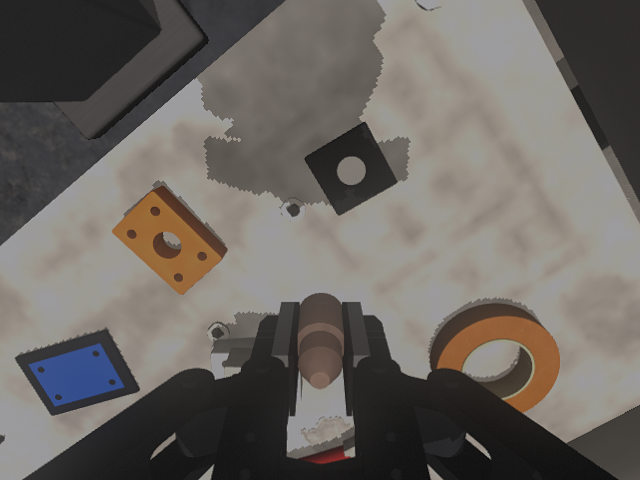

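```bash
python3 - <<'E'
from h import *
from scipy.optimize import least_squares
c=capture("wrist"); cv2.imwrite("pics/w5z.png",cv2.resize(c["frame"][270:420,240:400],None,fx=5,fy=5,interpolation=cv2.INTER_CUBIC))
p,r,s=pose()
def f(v):
    a,y,b=v
    T=p+r.apply([a,y,155+b-42]); F=p+r.apply([a+9,y,155+b])
    return np.r_[proj(c,T)[0]-[318.5,381],proj(c,F)[0]-[321,293]]
print(least_squares(f,[0,0,25]).x, least_squares(f,[0,0,25]).fun)
E
```

```text
[1.50853134e+00 2.16741486e-02 2.37540624e+01] [ 0.97226725  0.0030484  -1.25192352 -0.00393127]
```

View pics/w5z.png

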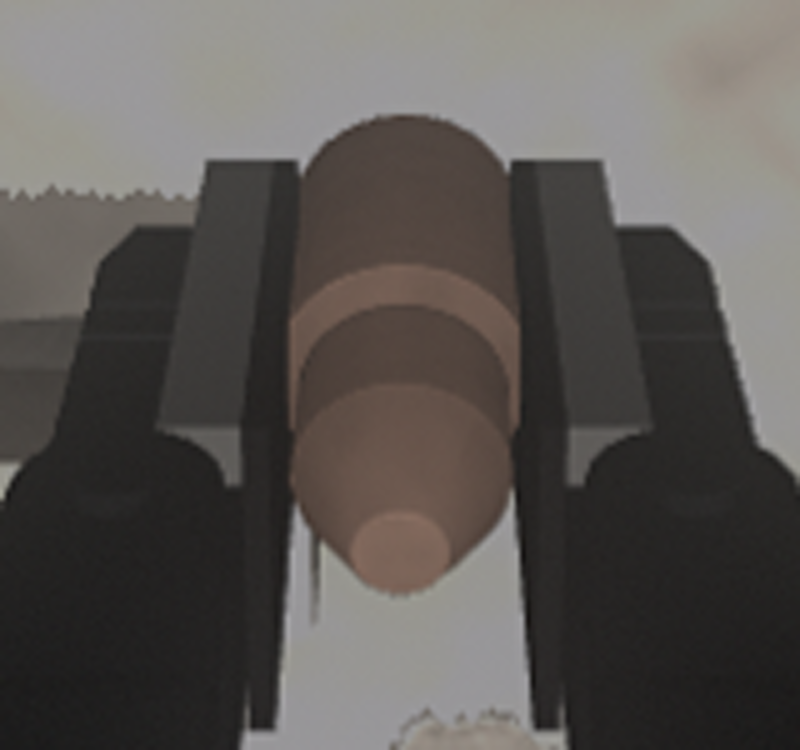

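Call:
step_arm:
  moves:
    - [0.01,0.005,0,0,0,0,1]
    - [0.02,0.009,0,-0.3,-0.3,0,1]
    - [0.01,0.004,0.01,0,0,0,1]
    - [0,0,0.03,0,0,0,1]
    - [0,0,0.03,0,0,0,1]
    - [0,0,0.02,0,0,0,1]
    - [0,0,0.008,0,0,0,1]
    - [0,0,0,0,0,0,1]
    - [0,0,0,0,0,0,1]

```text
time_s: 6.0
eef_pos: [463.3, 294.2, 201.6]
orientation: [0.993, 2.979, 0.001]
force: [0.2, -0.4, 0.0]
opening: 15.9
```

```bash
python3 - <<'E'
from h import *
go([462.2,295.2,28],53)
go([462.2,295.2,28],53)
c=capture("wrist"); cv2.imwrite("pics/w6.png",c["frame"])
c=capture("scene"); cv2.imwrite("pics/s6.png",c["frame"])
E
```

```text
t 6.0 now grasp [463.6 294.2  46.6] jaw 53.1 open 15.9 q [ 0.44  0.16 -0.18  1.22 -0.    1.09] F [ 0.2 -0.4  0. ]
 shift first tool axes (mm) [ 1.5  0.1 18.6] then turn deg [0.07 0.08 0.12]
 after turn axes shift [ 1.5  0.2 18.6]
t 6.0 now grasp [463.6 294.2  46.6] jaw 53.1 open 15.9 q [ 0.44  0.16 -0.18  1.22 -0.    1.09] F [ 0.2 -0.4  0. ]
 shift first tool axes (mm) [ 1.5  0.1 18.6] then turn deg [0.07 0.08 0.12]
 after turn axes shift [ 1.5  0.2 18.6]
```

View pics/w6.png

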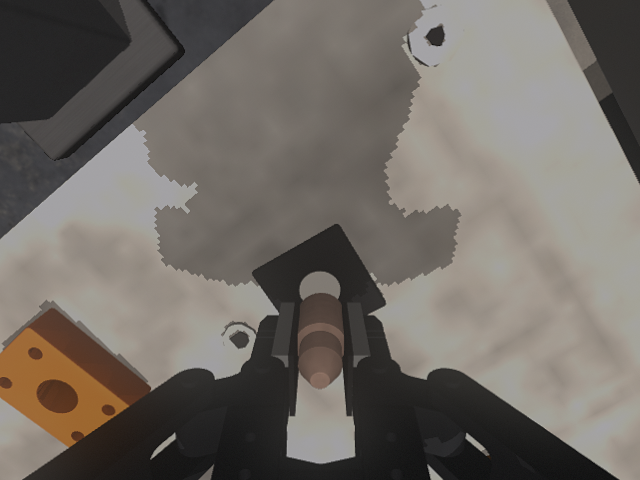

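View pics/s6.png

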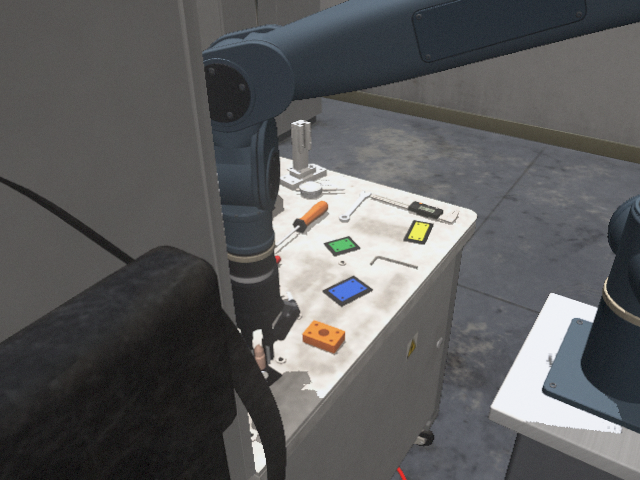

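Call:
step_arm:
  moves:
    - [0.001,0,0.005,0,0,0,1]
    - [0.0005,0,0.006,0,0,0,1]
    - [0,0,0.003,0,0,0,1]
    - [0,0,0.0015,0,0,0,1]
    - [0,0,0,0,0,0,1]
    - [0,0,0,0,0,0,1]

```text
time_s: 6.6
eef_pos: [462.0, 295.1, 186.0]
orientation: [0.993, 2.979, 0.001]
force: [0.0, -0.8, -0.8]
opening: 15.7
```

```bash
python3 - <<'E'
from h import *
go([462.2,295.2,28],53)
c=capture("wrist"); cv2.imwrite("pics/w7.png",cv2.resize(c["frame"][200:420,200:440],None,fx=3,fy=3,interpolation=cv2.INTER_CUBIC))
E
```

```text
t 6.6 now grasp [462.4 295.1  31. ] jaw 53.1 open 15.7 q [ 0.45  0.17 -0.2   1.19 -0.    1.09] F [ 0.  -0.8 -0.8]
 shift first tool axes (mm) [-0.1  0.2  3. ] then turn deg [0.08 0.09 0.13]
 after turn axes shift [-0.1  0.2  3. ]
```

View pics/w7.png

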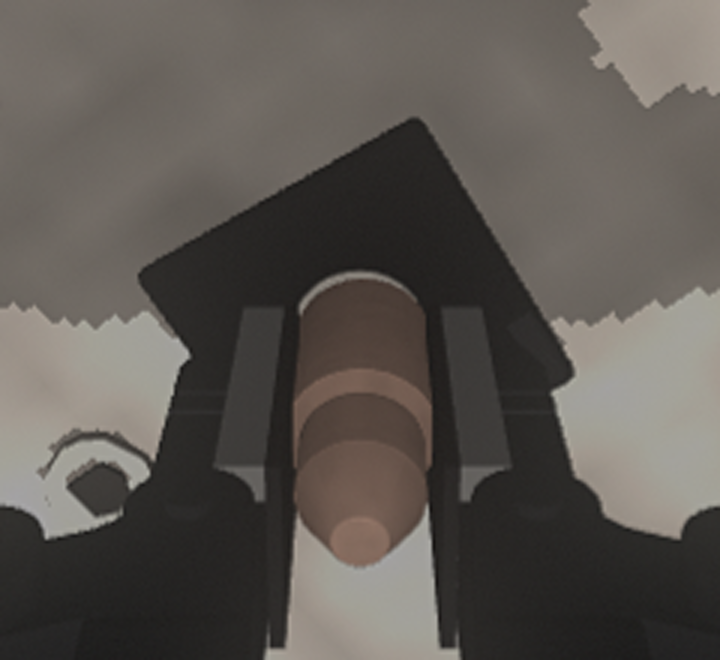

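Call:
step_arm:
  moves:
    - [0,0,0.001,0,0,0,1]
    - [0,0,0.001,0,0,0,1]
    - [0,0,0,0,0,0,1]
    - [0,0,0,0,0,0,1]

```text
time_s: 6.98
eef_pos: [462.2, 295.1, 184.2]
orientation: [0.993, 2.978, 0.002]
force: [0.2, 0.5, -0.4]
opening: 15.7
```

```bash
python3 - <<'E'
from h import *
go([462.2,295.2,28],53)
c=capture("wrist"); cv2.imwrite("pics/w8.png",cv2.resize(c["frame"][270:420,240:400],None,fx=5,fy=5,interpolation=cv2.INTER_CUBIC))
E
```

```text
t 6.98 now grasp [462.5 295.2  29.2] jaw 53.1 open 15.7 q [ 0.45  0.17 -0.21  1.19 -0.    1.09] F [ 0.2  0.5 -0.4]
 shift first tool axes (mm) [0.  0.1 1.2] then turn deg [0.1  0.1  0.13]
 after turn axes shift [0.  0.1 1.2]
```

View pics/w8.png

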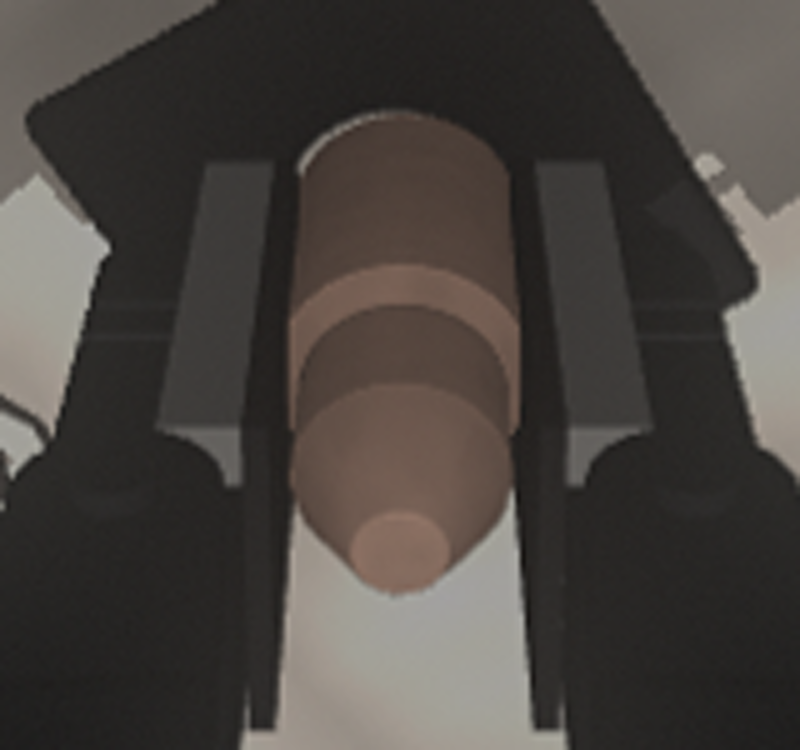

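Call:
step_arm:
  moves:
    - [-0.0003,-0.0006,0.0005,0,0,0,1]
    - [0,0,0.0005,0,0,0,1]
    - [0,0,0.0003,0,0,0,1]
    - [0,0,0,0,0,0,1]
    - [0,0,0,0,0,0,1]

```text
time_s: 7.45
eef_pos: [462.1, 294.5, 183.6]
orientation: [0.993, 2.978, 0.002]
force: [-1.5, -0.6, 4.5]
opening: 15.9
```

```bash
python3 - <<'E'
from h import *
go([462.2,295.2,28],53)
E
```

```text
t 7.45 now grasp [462.6 294.5  28.6] jaw 53.1 open 15.9 q [ 0.45  0.17 -0.21  1.19 -0.    1.09] F [-1.5 -0.6  4.5]
 shift first tool axes (mm) [0.4 0.6 0.6] then turn deg [0.11 0.12 0.13]
 after turn axes shift [0.4 0.6 0.6]
```

Call:
step_arm:
  moves:
    - [0,0,0,0,0,0,0.75]
    - [0,0,0,0,0,0,0.6]
    - [0,0,0,0,0,0,0.5]
    - [0,0,0,0,0,0,0.4]
    - [0,0,-0.015,0,0,0,0.4]
    - [0,0,-0.03,0,0,0,0.4]
    - [0,0,-0.04,0,0,0,0.2]
    - [0,0,-0.04,0,0,0,0]
    - [0,0,-0.03,0,0,0,0]
    - [0,0,0,0,0,0,0]

```text
time_s: 8.28
eef_pos: [463.5, 295.4, 346.6]
orientation: [0.989, 2.968, 0.018]
force: [0.4, -0.1, 0.5]
opening: 85.2
```

```bash
python3 - <<'E'
from h import *
go([534,165,200],53)
c=capture("wrist"); cv2.imwrite("pics/w9.png",c["frame"])
print(regions_of("electrode",c)[0]["position"])
E
```

```text
t 8.28 now grasp [465.9 296.4 191.7] jaw 53.1 open 85.2 q [ 0.45  0.1   0.03  1.49 -0.    1.09] F [ 0.4 -0.1  0.5]
 shift first tool axes (mm) [-134.7  -61.9   -8.1] then turn deg [0.85 0.49 0.13]
 after turn axes shift [-134.7  -61.7   -8.4]
[311.4, 208.7]
```

View pics/w9.png

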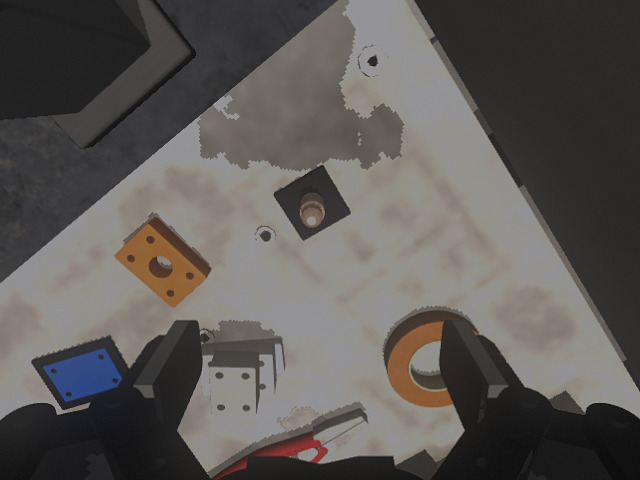

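Call:
step_arm:
  moves:
    - [-0.02,-0.009,-0.004,0.8,0.5,0,0]
    - [-0.035,-0.016,-0.004,0,0,0,0]
    - [-0.035,-0.016,0,0,0,0,0]
    - [-0.03,-0.014,0,0,0,0,0]
    - [-0.015,-0.007,0,0,0,0,0]
    - [0,0,0,0,0,0,0]
    - [0,0,0,0,0,0,0]

```text
time_s: 8.97
eef_pos: [532.3, 162.9, 343.4]
orientation: [-0.992, -2.965, 0.017]
force: [-0.4, 0.8, -0.2]
opening: 85.1
```

```bash
python3 - <<'E'
from h import *
go([534,165,200],53)
c=capture("wrist"); cv2.imwrite("pics/w10.png",cv2.resize(c["frame"][160:280,240:400],None,fx=5,fy=5,interpolation=cv2.INTER_CUBIC))
for n,z in (("small_block",50),("nest_block",28),("electrode",30)):
  for q in regions_of(n,c)[:2]: print(n,q["p"],q["position"],rect(c,q["pixels"],z))
E
```

```text
t 8.97 now grasp [529.7 162.  188.4] jaw 53.0 open 85.1 q [ 0.18  0.14  0.07  1.52 -0.    0.82] F [-0.4  0.8 -0.2]
 shift first tool axes (mm) [  0.    2.5 -11.7] then turn deg [-0.86 -0.59  0.  ]
 after turn axes shift [ -0.1   2.6 -11.6]
small_block 0.83 [327.4, 228.0] (array([531.5217 , 166.69278], dtype=float32), [np.float32(34.78547), np.float32(49.468296)], np.float32(52.35672), np.int32(3701))
nest_block 0.72 [301.5, 223.0] (array([518.4183, 145.5947], dtype=float32), [np.float32(13.262585), np.float32(43.168774)], np.float32(51.598816), np.int32(996))
nest_block 0.63 [237.7, 88.2] (array([429.28854, 177.44754], dtype=float32), [np.float32(40.26791), np.float32(59.611214)], np.float32(-85.40941), np.int32(5540))
electrode 0.55 [425.7, 10.5] (array([462.72342, 292.14264], dtype=float32), [np.float32(16.398392), np.float32(21.462698)], np.float32(-36.994873), np.int32(871))
```

View pics/w10.png

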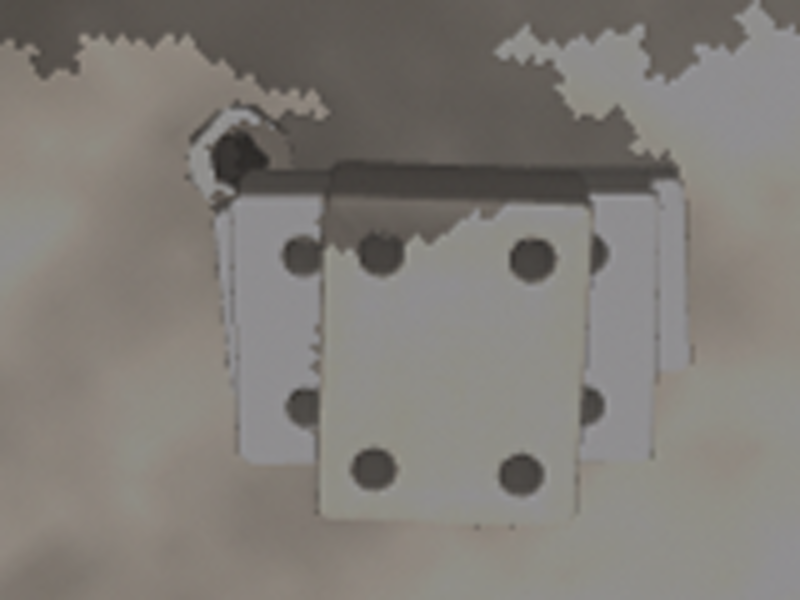

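```bash
cat >> h.py <<'E'
def fitrect(c,px,wx,wy,z,g):
    """px: 4 corners; model order (-,-),( +,-),(+,+),(-,+) cyclic; g=(cx,cy,ang deg of wx side)"""
    from scipy.optimize import least_squares
    M=np.array([[-1,-1],[1,-1],[1,1],[-1,1]])*[wx/2,wy/2]
    def pts(v):
        a=np.radians(v[2]); return np.c_[M@np.array([[np.cos(a),np.sin(a)],[-np.sin(a),np.cos(a)]])+v[:2],np.full(4,z)]
    best=None
    for k in range(4):
      for o in (1,-1):
        P=np.roll(np.array(px,float),k,0)[::o]
        s=least_squares(lambda v:(proj(c,pts(v))-P).ravel(),g)
        if abs((s.x[2]-g[2]+90)%180-90)<30 and (best is None or s.cost<best.cost): best=s
    return best.x.round(2), np.sqrt(best.cost/4).round(2)
E
python3 - <<'E'
from h import *
c=capture("wrist")
Zm=lambda a:np.array(a)/5+[240,160]-[.4,.4]
print(fitrect(c,Zm([[330,195],[590,207],[577,518],[319,517]]),35,45,50,[532,166,53]))
print(fitrect(c,Zm([[236,195],[658,195],[654,460],[239,462]]),60,40,28,[532,166,53]))
go([533,165.5,33],53)
E
```

```text
(array([533.66, 167.38,  51.74]), np.float64(0.81))
(array([ 534.77,  165.51, -126.4 ]), np.float64(0.42))
t 9.22 now grasp [529.8 164.1 190.4] jaw 53.2 open 85.3 q [ 0.18  0.14  0.07  1.52 -0.    0.82] F [-0.   1.1  0.1]
 shift first tool axes (mm) [ -1.8   3.1 157.3] then turn deg [-0.73 -0.45  0.24]
 after turn axes shift [ -0.5   1.1 157.4]
```

Call:
step_arm:
  moves:
    - [0,0.001,0.0,-0.4,-0.25,0.7,0]
    - [0,0.001,0,-0.4,-0.25,0.6,0]
    - [0,0,0,0,0,0,0]
    - [0,0,0,0,0,0,0]

```text
time_s: 9.55
eef_pos: [533.6, 165.8, 346.0]
orientation: [1.025, 2.967, 0.002]
force: [0.1, 0.2, -0.2]
opening: 85.5
```

```bash
python3 - <<'E'
from h import *
go([533,165.5,33],51.8)
c=capture("wrist"); cv2.imwrite("pics/w11.png",cv2.resize(c["frame"][160:280,240:400],None,fx=5,fy=5,interpolation=cv2.INTER_CUBIC))
E
```

```text
t 9.55 now grasp [534.  165.8 191. ] jaw 51.9 open 85.5 q [ 0.18  0.13  0.07  1.51 -0.    0.85] F [ 0.1  0.2 -0.2]
 shift first tool axes (mm) [  0.6  -0.9 158. ] then turn deg [0.12 0.13 0.06]
 after turn axes shift [  0.3  -0.6 158. ]
```

View pics/w11.png

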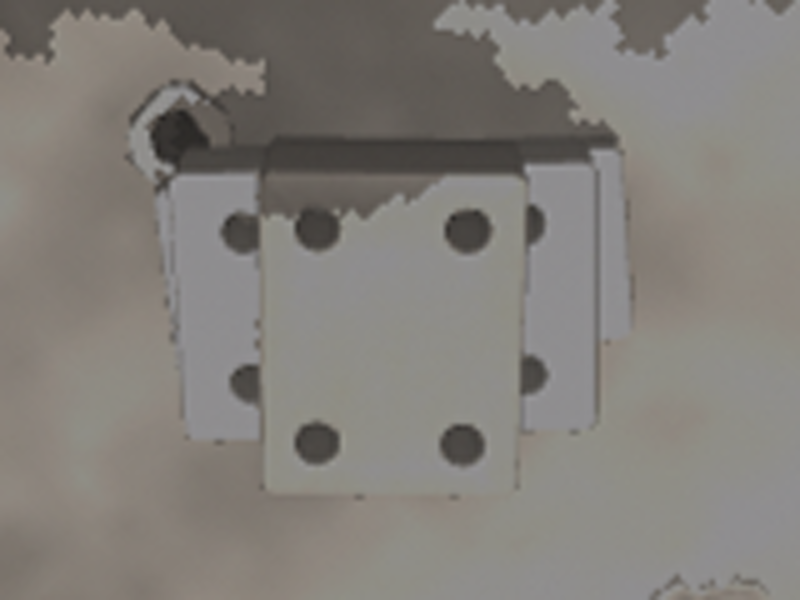

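```bash
python3 - <<'E'
from h import *
c=capture("wrist")
Zm=lambda a:np.array(a)/5+[240,160]-[.4,.4]
a=fitrect(c,Zm([[265,172],[525,176],[519,492],[265,490]]),35,45,50,[532,166,53]);print(a)
print(fitrect(c,Zm([[170,175],[595,165],[598,428],[186,438]]),60,40,28,[532,166,53]))
go([a[0][0],a[0][1],48],51.8)
E
```

```text
(array([533.  , 165.48,  51.24]), np.float64(0.75))
(array([ 533.97,  163.49, -126.57]), np.float64(0.46))
t 9.65 now grasp [534.1 165.6 190.9] jaw 51.8 open 85.7 q [ 0.18  0.13  0.07  1.51 -0.    0.85] F [ 0.6 -0.4 -0.2]
 shift first tool axes (mm) [  0.8  -0.7 142.9] then turn deg [0.1  0.12 0.05]
 after turn axes shift [  0.5  -0.5 142.9]
```

Call:
step_arm:
  moves:
    - [0.0,0,0.015,0,0,0,0]
    - [0.0005,-0.0005,0.03,0,0,0,0]
    - [0,0,0.035,0,0,0,0.1]
    - [0,0,0.03,0,0,0,0.2]
    - [0,0,0.02,0,0,0,0.25]
    - [0,0,0.011,0,0,0,0.3]
    - [0,0,0.002,0,0,0,0.3]
    - [0,0,0,0,0,0,0.3]
  newtons: 40

```text
time_s: 10.32
eef_pos: [533.3, 165.3, 202.6]
orientation: [1.027, 2.967, 0.001]
force: [-0.3, 0.3, 0.5]
opening: 59.7
```

```bash
python3 - <<'E'
from h import *
go([533,165.5,48],51.8)
c=capture("wrist"); cv2.imwrite("pics/w12.png",c["frame"])
E
```

```text
t 10.32 now grasp [533.6 165.3  47.6] jaw 51.8 open 59.7 q [ 0.18  0.19 -0.16  1.23 -0.    0.85] F [-0.3  0.3  0.5]
 shift first tool axes (mm) [ 0.4 -0.  -0.4] then turn deg [0.06 0.07 0.03]
 after turn axes shift [ 0.4 -0.  -0.4]
```

View pics/w12.png

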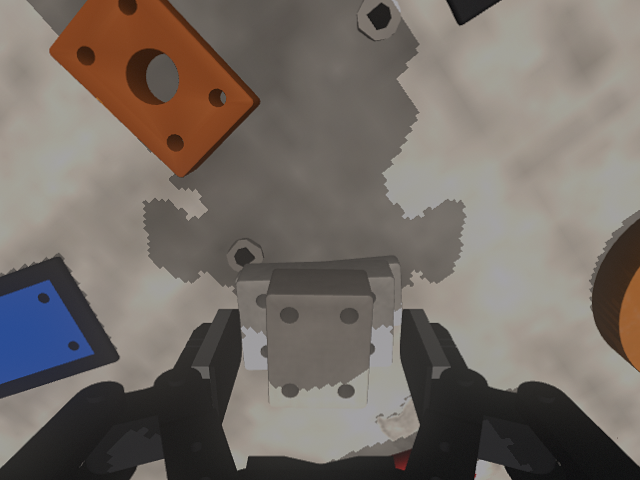

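Call:
step_arm:
  moves:
    - [0,0,0,0,0,0,0.4]
    - [0,0,0,0,0,0,0.5]
    - [0,0,0,0,0,0,0.6]
    - [0,0,0,0,0,0,0.8]
    - [0,0,0,0,0,0,0.8]
    - [0,0,0,0,0,0,0.8]
  newtons: 40

```text
time_s: 10.87
eef_pos: [534.3, 165.5, 205.0]
orientation: [1.025, 2.964, 0.004]
force: [-0.8, 0.4, 7.0]
opening: 34.4
```

Call:
step_arm:
  moves:
    - [0,0,-0.005,0,0,0,0.8]
    - [0,0,-0.01,0,0,0,0.8]
    - [0,0,-0.02,0,0,0,0.8]
    - [0,0,-0.03,0,0,0,0.8]
    - [0,0,-0.02,0,0,0,0.8]
    - [0,0,0,0,0,0,0.8]

```text
time_s: 11.37
eef_pos: [534.9, 165.7, 294.0]
orientation: [1.024, 2.959, 0.009]
force: [0.5, 1.5, 1.2]
opening: 34.2
```

```bash
python3 - <<'E'
from h import *
go([533,165.5,120],51.8)
c=capture("wrist"); cv2.imwrite("pics/w13.png",c["frame"])
c=capture("top"); h=c["frame"][150:320,150:520]
z=spot_in("pad_small",c);print(z[0]["position"])
for n in ("pad_small","pad_plate","pad_block"):
    q=regions_of(n,c)[0]; print(n,q["p"],rect(c,q["pixels"],4))
E
```

```text
t 11.37 now grasp [536.7 166.  139. ] jaw 51.8 open 34.2 q [ 0.18  0.13 -0.03  1.4  -0.    0.85] F [0.5 1.5 1.2]
 shift first tool axes (mm) [ 1.5 -1.5 18.9] then turn deg [0.52 0.47 0.03]
 after turn axes shift [ 1.3 -1.3 19. ]
[376.8, 234.5]
pad_small 0.64 (array([552.16296, -80.48503], dtype=float32), [np.float32(51.707752), np.float32(61.269054)], np.float32(-29.661942), np.int32(657))
pad_plate 0.77 (array([ 441.69824, -213.91135], dtype=float32), [np.float32(46.627617), np.float32(86.90152)], np.float32(11.96991), np.int32(866))
pad_block 0.96 (array([464.3603  ,  40.355366], dtype=float32), [np.float32(58.50978), np.float32(75.71653)], np.float32(-18.793694), np.int32(922))
```

View pics/w13.png

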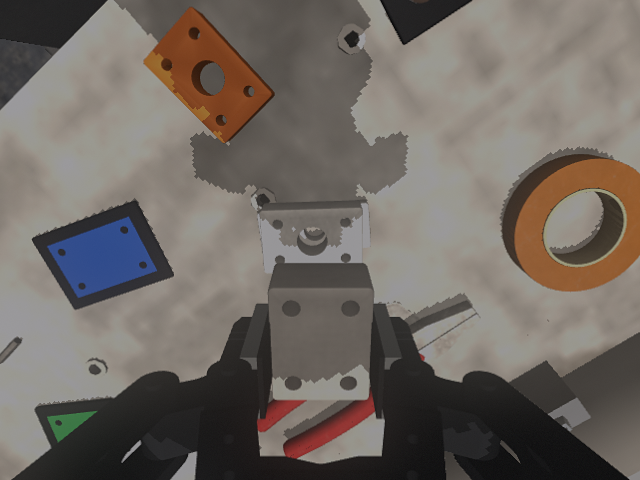

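```bash
python3 - <<'E'
from h import *
go([584,-25,140],51.8)
E
```

```text
t 11.67 now grasp [532.2 165.2 130.7] jaw 51.8 open 34.4 q [ 0.18  0.14 -0.04  1.39 -0.    0.85] F [-0.1  0.2 -0.9]
 shift first tool axes (mm) [-158.1 -117.7   -9.3] then turn deg [-0.07 -0.05  0.03]
 after turn axes shift [-158.2 -117.6   -9.3]
```

Call:
step_arm:
  moves:
    - [-0.012,-0.009,-0.005,0,0,-3,0.8]
    - [-0.025,-0.018,-0.005,0,0,0,0.8]
    - [-0.025,-0.019,0,0,0,0,0.8]
    - [-0.025,-0.019,0,0,0,0,0.8]
    - [-0.025,-0.019,0,0,0,0,0.8]
    - [-0.025,-0.019,0,0,0,0,0.8]
    - [-0.015,-0.011,0,0,0,0,0.8]
    - [-0.006,-0.004,0,0,0,-5,0.8]
    - [0,0,0,0,0,-7,0.8]
    - [0,0,0,0,0,-7,0.8]

```text
time_s: 12.5
eef_pos: [593.2, -23.4, 295.9]
orientation: [-0.435, -3.11, -0.001]
force: [0.4, 0.2, -0.6]
opening: 34.2
```

Call:
step_arm:
  moves:
    - [0,0,0,0,0,-7,0.8]
    - [0,0,0,0,0,-7,0.8]
    - [0,0,0,0,0,-7,0.8]
    - [0,0,0,0,0,-7,0.8]
    - [0,0,0,0,0,-7,0.8]
    - [0,0,0,0,0,-7,0.8]
    - [0,0,0,0,0,-7,0.8]
    - [0,0,0,0,0,-7,0.8]
    - [0,0,0,0,0,-7,0.8]
    - [0,0,0,0,0,-7,0.8]

```text
time_s: 13.33
eef_pos: [593.0, -22.3, 296.0]
orientation: [1.43, -2.797, -0.002]
force: [-0.1, -0.3, -0.5]
opening: 34.0
```

Call:
step_arm:
  moves:
    - [0,0,0,0,0,-5,0.8]
    - [0,0,0,0,0,-1,0.8]
    - [0,0,0,0,0,0,0.8]
    - [0,0,0,0,0,0,0.8]
    - [0,0,0,0,0,0,0.8]

```text
time_s: 13.75
eef_pos: [593.5, -22.3, 297.4]
orientation: [-1.564, 2.723, -0.001]
force: [-0.8, -0.1, -0.3]
opening: 33.9
```

```bash
python3 - <<'E'
from h import *
go([552.5,-80.3,100],150)
c=capture("wrist"); cv2.imwrite("pics/w14.png",c["frame"])
print(mark(c,"green"))
print(spot_in("pad_small",c)[0])
cv2.imwrite("pics/w14z.png",cv2.resize(c["frame"][240:420,220:420],None,fx=4,fy=4,interpolation=cv2.INTER_CUBIC))
E
```

```text
t 13.75 now grasp [593.7 -22.3 142.4] jaw 149.8 open 33.9 q [-0.15  0.23  0.08  1.43  0.   -1.19] F [-0.8 -0.1 -0.3]
 shift first tool axes (mm) [70.8  6.2 42.3] then turn deg [-0.07  0.06 -0.25]
 after turn axes shift [70.7  6.5 42.4]
(array([551.5309 , -78.56291], dtype=float32), [np.float32(35.513054), np.float32(44.82594)], np.float32(-30.196205), np.int32(4560))
{'position': [334.4, 117.3], 'p': 0.95}
```

View pics/w14.png

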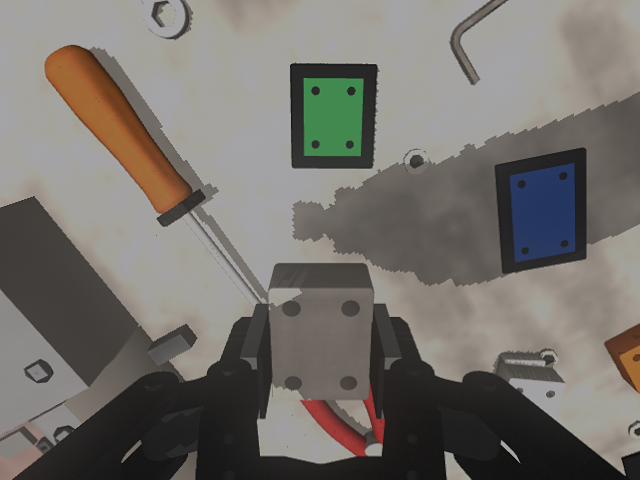

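View pics/w14z.png

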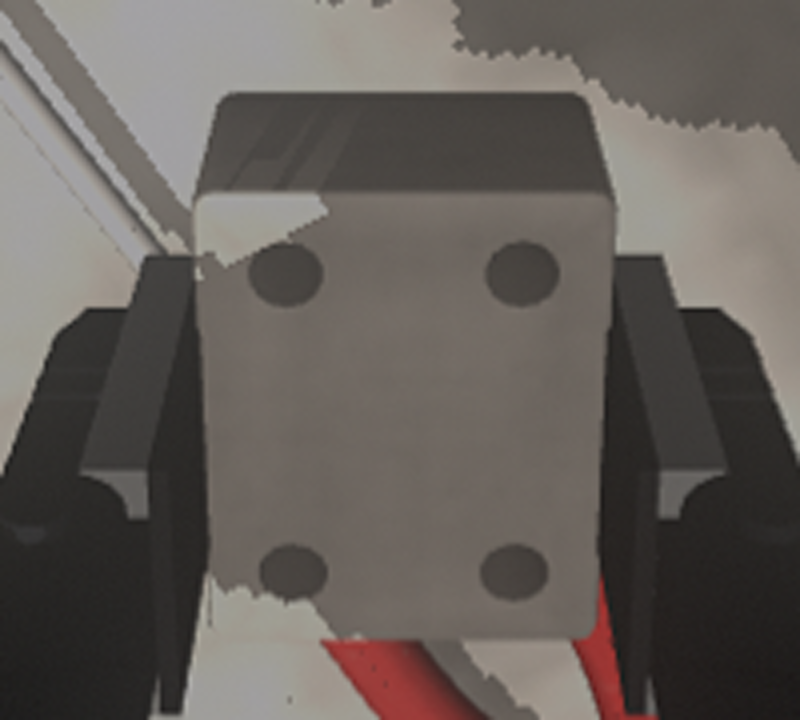

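```bash
cat >> h.py <<'E'
def fitbox(c,top,bot,wx,wy,h,g=(0,0,20)):
    """held box in tool frame; wy along tool x, wx along jaw. top: 4 px (TL,TR,BR,BL), bot: (far L, far R). returns x,y,b,yaw"""
    from scipy.optimize import least_squares
    p,r,s=pose()
    obs=np.r_[np.array(top,float),np.array(bot,float).reshape(-1,2)]
    def P(v):
        x,y,b,a=v; a=np.radians(a)
        q=np.array([[wy/2,-wx/2,-h],[wy/2,wx/2,-h],[-wy/2,wx/2,-h],[-wy/2,-wx/2,-h],[wy/2,-wx/2,0],[wy/2,wx/2,0]])[:len(obs)]
        q=R.from_rotvec([0,0,a]).apply(q)+[x,y,155+b]
        return proj(c,p+r.apply(q))
    ok=~np.isnan(obs).any(1)
    s=least_squares(lambda v:(P(v)-obs)[ok].ravel(),[*g,0.])
    v=s.x; B=p+r.apply([v[0],v[1],155+v[2]])
    print("x,y,below,yaw",v.round(2),"rms",np.sqrt(2*s.cost/ok.sum()/2).round(2),"B",B.round(1), "yaw wx dir",(yaw_of(r)-v[3]).round(2))
    return B
E
python3 - <<'E'
from h import *
c=capture("wrist")
Zm=lambda a:np.array(a,float)/4+[220,240]-[.4,.4]
n=np.nan
B=fitbox(c,Zm([[194,191],[614,191],[603,639],[208,641]]),Zm([[218,93],[590,93]]),35,45,22)
m=mark(c,"green"); print(m)
p,r,s=pose()
print(r.inv().apply([m[0][0]-B[0],m[0][1]-B[1],4-B[2]]))
E
```

```text
x,y,below,yaw [ 0.26  0.81 22.26 -0.16] rms 0.66 B [593.1 -22.1 120.5] yaw wx dir 149.95
(array([551.64307, -78.49234], dtype=float32), [np.float32(35.348892), np.float32(44.883167)], np.float32(-30.167404), np.int32(4549))
[ 69.73377851   7.72837372 116.44097515]
```

Call:
step_arm:
  moves:
    - [0.01,0.001,0,0,0,0,0.8]
    - [0.025,0.003,0,0,0,0,0.8]
    - [0.02,0.002,0.01,0,0,0,0.8]
    - [0.011,0.0015,0.02,0,0,0,0.8]
    - [0.0037,0.0002,0.025,0,0,0,0.8]
    - [0,0,0.025,0,0,0,0.8]
    - [0,0,0.015,0,0,0,0.8]
    - [0,0,0.008,0,0,0,0.8]
    - [0,0,0,0,0,0,0.8]
    - [0,0,0,0,0,0,0.8]

```text
time_s: 14.73
eef_pos: [552.0, -78.9, 195.1]
orientation: [-1.565, 2.721, -0.002]
force: [0.5, 0.6, -0.0]
opening: 34.4
```

```bash
python3 - <<'E'
from h import *
go([552.5,-80.3,26.5],150)
c=capture("wrist"); cv2.imwrite("pics/w15.png",cv2.resize(c["frame"][200:420,200:440],None,fx=3,fy=3,interpolation=cv2.INTER_CUBIC))
E
```

```text
t 14.73 now grasp [552.4 -78.9  40.1] jaw 149.8 open 34.4 q [-0.26  0.19 -0.17  1.21  0.   -1.31] F [ 0.5  0.6 -0. ]
 shift first tool axes (mm) [ 1.  -1.1 13.6] then turn deg [-0.11  0.07 -0.19]
 after turn axes shift [ 1.  -1.1 13.6]
```

View pics/w15.png

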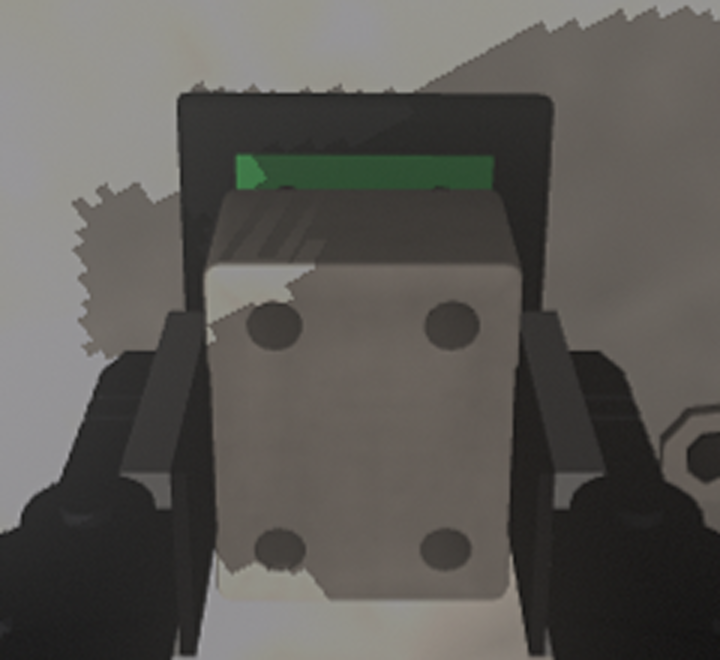

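Call:
step_arm:
  moves:
    - [0,0.0003,0.005,0,0,0,0.8]
    - [0,0,0.004,0,0,0,0.8]
    - [0,0,0.002,0,0,0,0.8]
    - [0,0,0,0,0,0,0.8]
    - [0,0,0,0,0,0,0.8]

```text
time_s: 15.2
eef_pos: [551.9, -78.5, 183.7]
orientation: [-1.566, 2.721, -0.002]
force: [-0.0, 0.3, -2.0]
opening: 33.7
```

```bash
python3 - <<'E'
from h import *
go([552.5,-80.3,26.5],150)
c=capture("wrist"); cv2.imwrite("pics/w16.png",cv2.resize(c["frame"][200:420,200:440],None,fx=3,fy=3,interpolation=cv2.INTER_CUBIC))
E
```

```text
t 15.2 now grasp [552.2 -78.4  28.7] jaw 149.8 open 33.7 q [-0.26  0.2  -0.18  1.19  0.   -1.31] F [-0.   0.3 -2. ]
 shift first tool axes (mm) [ 1.3 -1.4  2.2] then turn deg [-0.11  0.08 -0.16]
 after turn axes shift [ 1.3 -1.4  2.2]
```

View pics/w16.png

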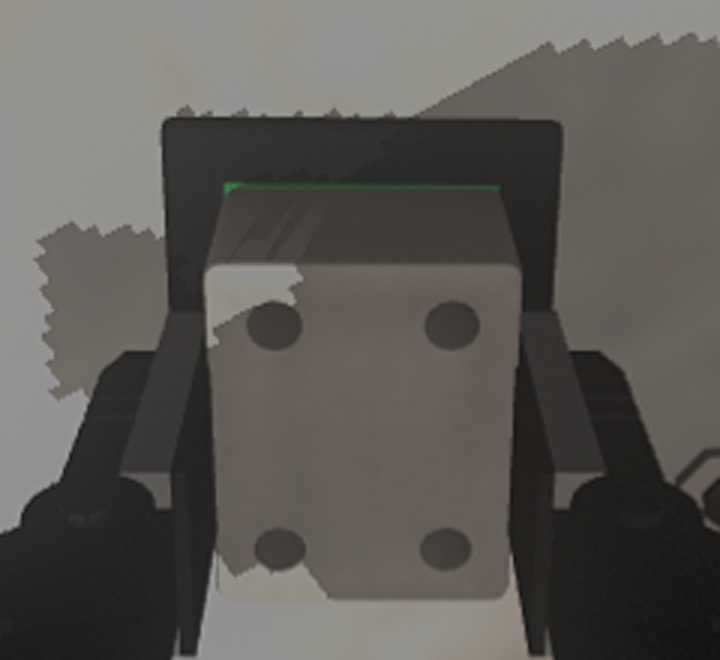

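Call:
step_arm:
  moves:
    - [0,0,0.001,0,0,0,0.8]
    - [0,0,0.001,0,0,0,0.8]
    - [0,0,0.0007,0,0,0,0.8]
    - [0,0,0,0,0,0,0.8]
    - [0,0,0,0,0,0,0.8]

```text
time_s: 15.67
eef_pos: [551.9, -78.6, 181.1]
orientation: [-1.566, 2.721, -0.002]
force: [-0.1, 0.5, -0.4]
opening: 34.4
```

```bash
python3 - <<'E'
from h import *
go([552.5,-80.3,26.5],150)
c=capture("wrist"); cv2.imwrite("pics/w17.png",cv2.resize(c["frame"][200:420,200:440],None,fx=3,fy=3,interpolation=cv2.INTER_CUBIC))
E
```

```text
t 15.67 now grasp [552.3 -78.5  26.1] jaw 149.8 open 34.4 q [-0.26  0.2  -0.18  1.18  0.   -1.31] F [-0.1  0.5 -0.4]
 shift first tool axes (mm) [ 1.2 -1.4 -0.4] then turn deg [-0.12  0.08 -0.17]
 after turn axes shift [ 1.2 -1.4 -0.4]
```

View pics/w17.png

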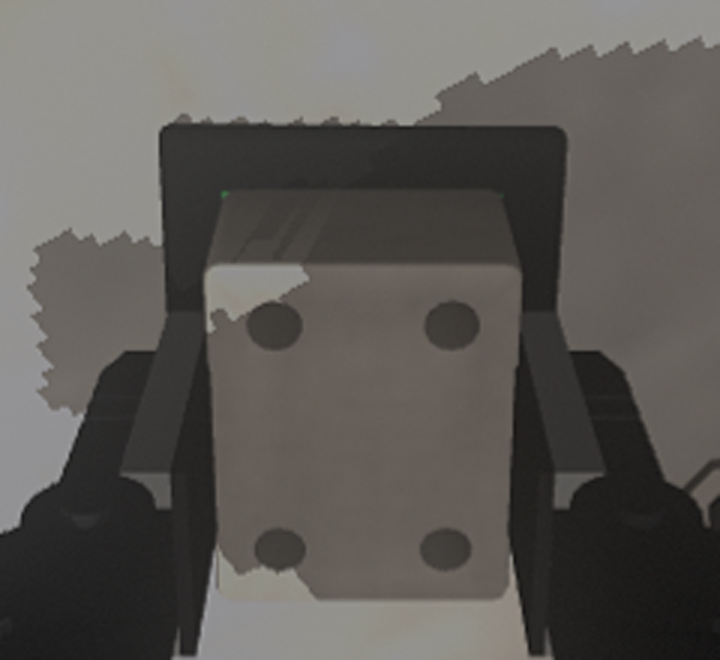

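Call:
step_arm:
  moves:
    - [0,0,0.0005,0,0,0,0.8]
    - [0,0,0.0005,0,0,0,0.8]
    - [0,0,0,0,0,0,0.8]
    - [0,0,0,0,0,0,0.8]

```text
time_s: 16.05
eef_pos: [552.0, -78.6, 181.0]
orientation: [-1.566, 2.721, -0.002]
force: [-2.5, 0.7, 5.5]
opening: 34.4
```

```bash
python3 - <<'E'
from h import *
go([552.5,-80.3,26.5],150)
E
```

```text
t 16.05 now grasp [552.4 -78.5  26. ] jaw 149.8 open 34.4 q [-0.26  0.2  -0.18  1.18  0.   -1.31] F [-2.5  0.7  5.5]
 shift first tool axes (mm) [ 1.2 -1.3 -0.5] then turn deg [-0.14  0.08 -0.17]
 after turn axes shift [ 1.2 -1.3 -0.5]
```

Call:
step_arm:
  moves:
    - [0,0,0,0,0,0,0.5]
    - [0,0,0,0,0,0,0.3]
    - [0,0,0,0,0,0,0.2]
    - [0,0,0,0,0,0,0.1]
    - [0,0,-0.015,0,0,0,0]
    - [0,0,-0.03,0,0,0,0]
    - [0,0,-0.04,0,0,0,0]
    - [0,0,-0.04,0,0,0,0]
    - [0,0,-0.02,0,0,0,0]
    - [0,0,0,0,0,0,0]

```text
time_s: 16.88
eef_pos: [553.5, -79.0, 332.4]
orientation: [-1.561, 2.713, -0.016]
force: [-0.1, -0.1, 0.4]
opening: 85.2
```

Call:
step_arm:
  moves:
    - [0,0,0,0,0,0,0]
    - [0,0,0,0,0,0,0]

```text
time_s: 17.05
eef_pos: [551.4, -78.5, 324.1]
orientation: [-1.566, 2.722, -0.0]
force: [0.4, -0.1, 0.1]
opening: 85.9
```

```bash
python3 - <<'E'
from h import *
go([534,164,190],53.4)
c=capture("wrist"); cv2.imwrite("pics/w18.png",cv2.resize(c["frame"][130:330,220:440],None,fx=3.5,fy=3,interpolation=cv2.INTER_CUBIC))
q=regions_of("small_block",c)[0];print(q["p"],rect(c,q["pixels"],26))
E
```

```text
t 17.05 now grasp [551.6 -78.4 169.1] jaw 149.8 open 85.9 q [-0.26  0.13  0.02  1.47  0.   -1.31] F [ 0.4 -0.1  0.1]
 shift first tool axes (mm) [-201.   136.9  -20.8] then turn deg [-8.000e-02  1.000e-02 -8.357e+01]
 after turn axes shift [-158.6 -184.3  -20.9]
0.59 (array([550.26416, -80.72991], dtype=float32), [np.float32(34.99535), np.float32(48.614235)], np.float32(-30.138), np.int32(3631))
```

View pics/w18.png

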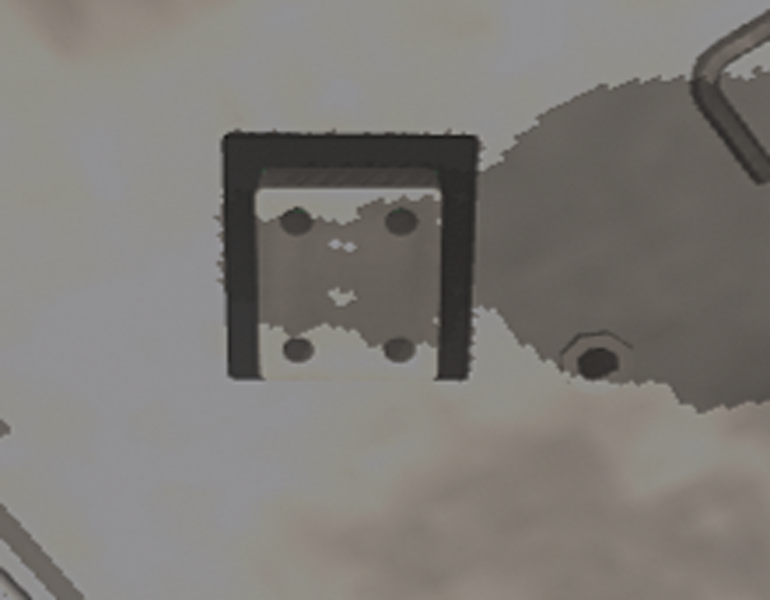

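Call:
step_arm:
  moves:
    - [-0.015,0.01,-0.005,0,0,0,0]
    - [-0.03,0.02,-0.01,0,0,0,0]
    - [-0.03,0.021,-0.005,0,0,0,0]
    - [-0.03,0.021,0,0,0,0,0]
    - [-0.03,0.021,0,0,0,0,0]
    - [-0.03,0.02,0,0,0,0,0]
    - [-0.021,0.014,0,0,0,2,0]
    - [-0.013,0.009,0,0,0,4.4,0]
    - [0,0,0,0,0,0,0]
    - [0,0,0,0,0,0,0]

```text
time_s: 17.98
eef_pos: [533.9, 162.5, 343.1]
orientation: [1.416, -2.803, 0.001]
force: [0.3, 0.2, -0.3]
opening: 85.4
```

Call:
step_arm:
  moves:
    - [0,0,0,0,0,0,0]

```text
time_s: 18.07
eef_pos: [534.3, 161.4, 343.7]
orientation: [1.413, -2.805, 0.001]
force: [-0.0, 0.1, 0.2]
opening: 85.0
```

```bash
python3 - <<'E'
from h import *
go([534,164,29],143.4)
c=capture("wrist"); cv2.imwrite("pics/w19.png",cv2.resize(c["frame"][160:280,240:400],None,fx=5,fy=5,interpolation=cv2.INTER_CUBIC))
cv2.imwrite("pics/w19f.png",c["frame"])
for q in regions_of("nest_block",c)[:2]: print(q["p"],q["position"],rect(c,q["pixels"],28))
for q in regions_of("nest_plate",c)[:2]: print(q["p"],q["position"],rect(c,q["pixels"],10))
print(mark(c,"blue"))
E
```

```text
t 18.07 now grasp [534.3 161.2 188.7] jaw 143.5 open 85.0 q [ 0.17  0.13  0.06  1.51 -0.   -0.76] F [-0.   0.1  0.2]
 shift first tool axes (mm) [ -2.1   1.9 159.7] then turn deg [-0.03 -0.04  0.08]
 after turn axes shift [ -1.9   1.8 159.7]
0.93 [460.2, 139.3] (array([430.10376, 171.6038 ], dtype=float32), [np.float32(42.555508), np.float32(59.072224)], np.float32(-85.1103), np.int32(5284))
0.75 [324.1, 225.7] (array([532.6666 , 162.85336], dtype=float32), [np.float32(41.363182), np.float32(61.852627)], np.float32(-36.497997), np.int32(4523))
0.89 [319.2, 170.3] (array([515.63556, 137.38142], dtype=float32), [np.float32(5.0632906), np.float32(28.400642)], np.float32(55.62996), np.int32(267))
(array([466.54816 ,  51.305313], dtype=float32), [np.float32(41.013603), np.float32(41.103943)], np.float32(70.63602), np.int32(3545))
```

View pics/w19.png

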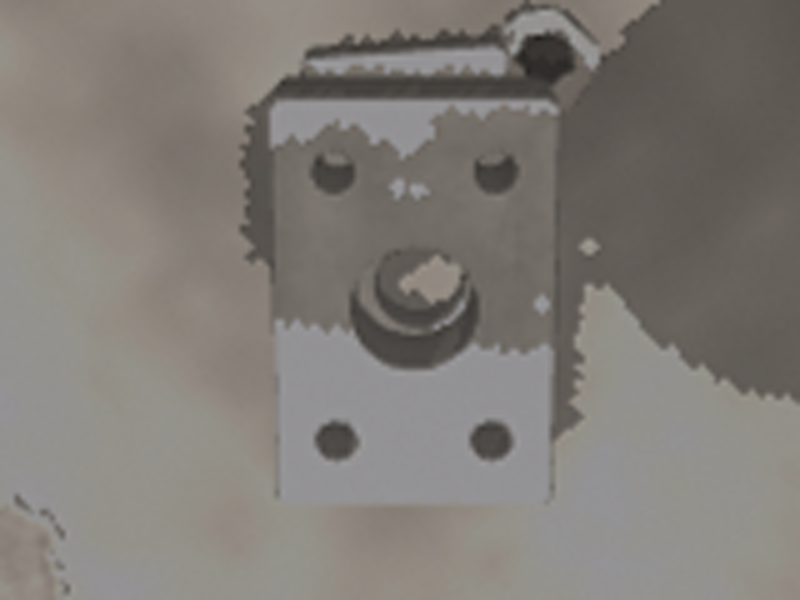

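View pics/w19f.png

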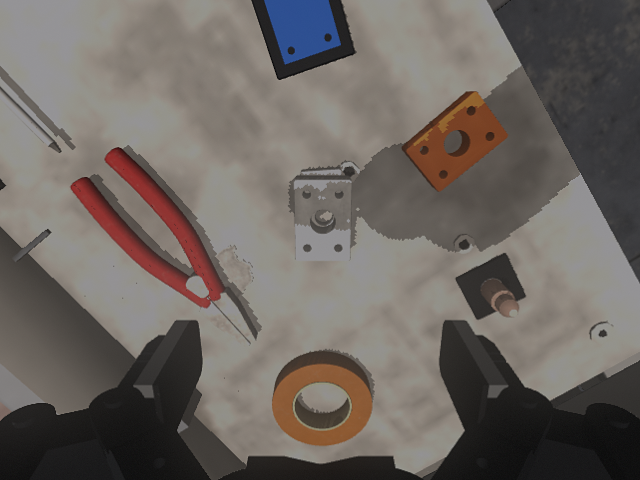

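```bash
python3 - <<'E'
from h import *
c=capture("wrist")
Zm=lambda a:np.array(a)/5+[240,160]-[.4,.4]
a=fitrect(c,Zm([[272,98],[560,98],[551,500],[279,500]]),40,60,28,[534,164,143]);print(a)
print(unproj(c,Zm([[305,52],[505,45]]),10))
go([a[0][0],a[0][1],30],a[0][2])
E
```

```text
(array([534.18, 163.52, 143.38]), np.float64(0.25))
[[527.31198551 127.38075185  10.        ]
 [503.37161467 143.8912844   10.        ]]
t 18.27 now grasp [535.  160.8 189.9] jaw 143.4 open 85.3 q [ 0.17  0.13  0.07  1.51 -0.   -0.76] F [-0.3 -0.  -0.6]
 shift first tool axes (mm) [ -1.7   2.3 159.9] then turn deg [-0.1   0.07 -0.03]
 after turn axes shift [ -1.9   2.  159.9]
```

Call:
step_arm:
  moves:
    - [-0.001,0.001,0.015,0,0,0,0]
    - [-0.001,0.001,0.03,0,0,0,0]
    - [0,0,0.035,0,0,0,0]
    - [0,0,0.035,0,0,0,0.1]
    - [0,0,0.025,0,0,0,0.2]
    - [0,0,0.015,0,0,0,0.25]
    - [0,0,0.004,0,0,0,0.25]
    - [0,0,0,0,0,0,0.25]
    - [0,0,0,0,0,0,0.25]
  newtons: 40

```text
time_s: 19.02
eef_pos: [535.1, 164.3, 187.2]
orientation: [-1.41, 2.803, -0.002]
force: [0.0, -0.4, 0.5]
opening: 64.1
```

```bash
python3 - <<'E'
from h import *
go([534.2,163.5,30],143.4)
c=capture("wrist"); cv2.imwrite("pics/w20.png",c["frame"])
E
```

```text
t 19.02 now grasp [535.7 164.4  32.2] jaw 143.4 open 64.1 q [ 0.18  0.2  -0.17  1.2  -0.   -0.75] F [ 0.  -0.4  0.5]
 shift first tool axes (mm) [1.2 0.3 2.2] then turn deg [-0.17  0.16 -0.01]
 after turn axes shift [1.2 0.3 2.2]
```

View pics/w20.png

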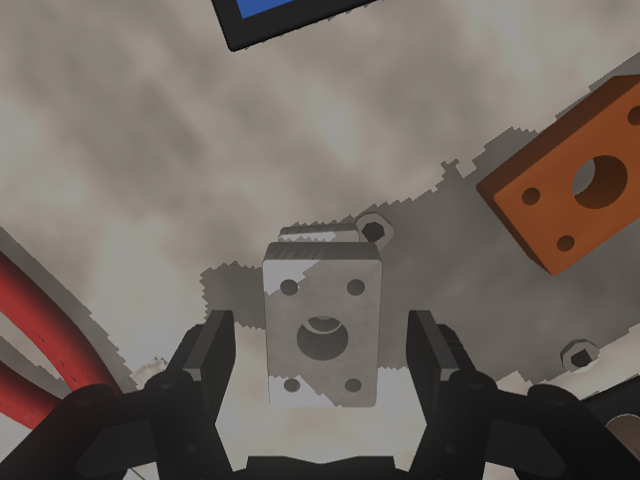

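Call:
step_arm:
  moves:
    - [0.001,0.001,0.002,0,0,0,0.3]
    - [0,0,0,0,0,0,0.4]
    - [0,0,0,0,0,0,0.5]
    - [0,0,0,0,0,0,0.7]
    - [0,0,0,0,0,0,0.7]
    - [0,0,0,0,0,0,0.7]
  newtons: 45

```text
time_s: 19.57
eef_pos: [533.7, 164.6, 185.4]
orientation: [-1.41, 2.802, -0.003]
force: [-0.7, 0.0, 6.6]
opening: 38.7
```

```bash
python3 - <<'E'
from h import *
go([534.2,163.5,30],143.4)
c=capture("wrist"); cv2.imwrite("pics/w21.png",c["frame"])
E
```

```text
t 19.57 now grasp [534.5 164.7  30.4] jaw 143.4 open 38.7 q [ 0.18  0.2  -0.18  1.19 -0.   -0.75] F [-0.7  0.   6.6]
 shift first tool axes (mm) [ 0.6 -1.1  0.4] then turn deg [-0.2   0.19  0.03]
 after turn axes shift [ 0.6 -1.1  0.4]
```

View pics/w21.png

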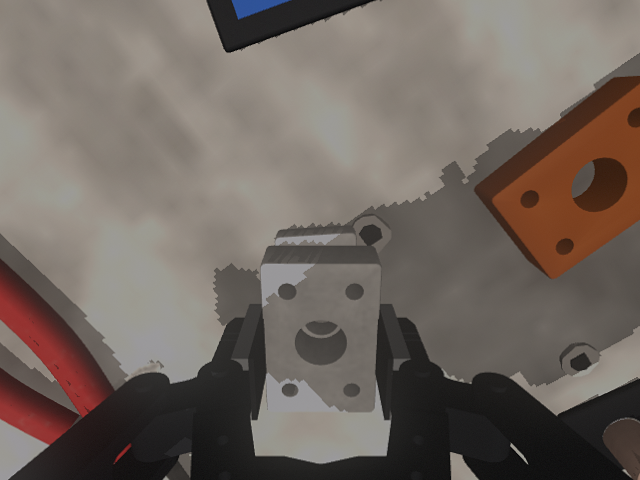

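Call:
step_arm:
  moves:
    - [0,0,-0.005,0,0,0,0.7]
    - [0,0,-0.015,0,0,0,0.7]
    - [0,0,-0.025,0,0,0,0.7]
    - [0,0,-0.03,0,0,0,0.7]
    - [0,0,-0.02,0,0,0,0.7]
    - [0,0,-0.01,0,0,0,0.7]
    - [0,0,0,0,0,-6,0.7]
    - [0,0,0,0,0,-6,0.7]
    - [0,0,0,0,0,-6,0.7]
    - [0,0,0,0,0,0,0.7]

```text
time_s: 20.45
eef_pos: [532.3, 164.4, 287.5]
orientation: [1.836, -2.549, -0.0]
force: [-0.1, 0.2, -1.5]
opening: 38.8
```

```bash
python3 - <<'E'
from h import *
go([489,117,140],161.3)
E
```

```text
t 20.45 now grasp [532.2 164.3 132.5] jaw 161.5 open 38.8 q [ 0.18  0.14 -0.04  1.4  -0.   -1.07] F [-0.1  0.2 -1.5]
 shift first tool axes (mm) [58.6 26.  -7.5] then turn deg [ 0.02 -0.03  0.23]
 after turn axes shift [58.7 25.8 -7.5]
```

Call:
step_arm:
  moves:
    - [0.012,0.005,-0.007,0,0,0,0.7]
    - [0.02,0.009,0,0,0,0,0.7]
    - [0.018,0.008,0,0,0,0,0.7]
    - [0.009,0.004,0,0,0,0,0.7]
    - [0,0,0,0,0,0,0.7]
    - [0,0,0,0,0,0,0.7]
    - [0,0,0,0,0,0,0.7]

```text
time_s: 21.03
eef_pos: [489.8, 117.1, 295.7]
orientation: [-1.831, 2.549, -0.002]
force: [0.6, -1.0, -2.0]
opening: 39.3
```

```bash
python3 - <<'E'
from h import *
go([489,117,140],161.3)
c=capture("wrist"); cv2.imwrite("pics/w22.png",c["frame"])
print(mark(c,"blue"))
cv2.imwrite("pics/w22z.png",cv2.resize(c["frame"][240:420,220:420],None,fx=4,fy=4,interpolation=cv2.INTER_CUBIC))
E
```

```text
t 21.03 now grasp [490.2 117.2 140.7] jaw 161.4 open 39.3 q [ 0.1  -0.01 -0.17  1.4   0.   -1.14] F [ 0.6 -1.  -2. ]
 shift first tool axes (mm) [0.3 0.7 0.7] then turn deg [-0.14  0.09  0.09]
 after turn axes shift [0.3 0.7 0.7]
(array([463.63245,  42.28984], dtype=float32), [np.float32(40.741104), np.float32(60.35764)], np.float32(-18.577522), np.int32(7423))
```

View pics/w22.png

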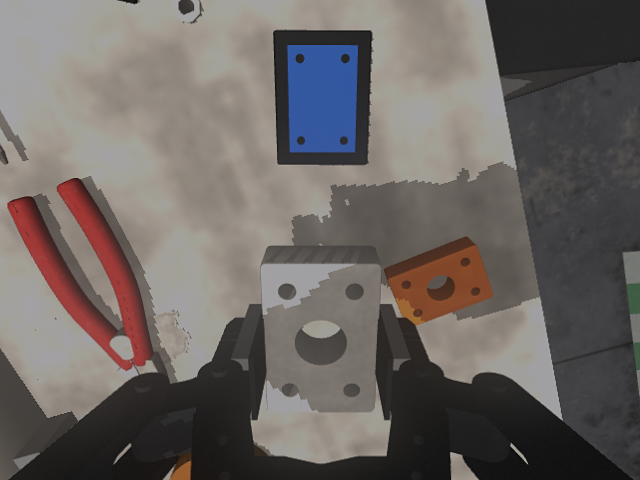

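View pics/w22z.png

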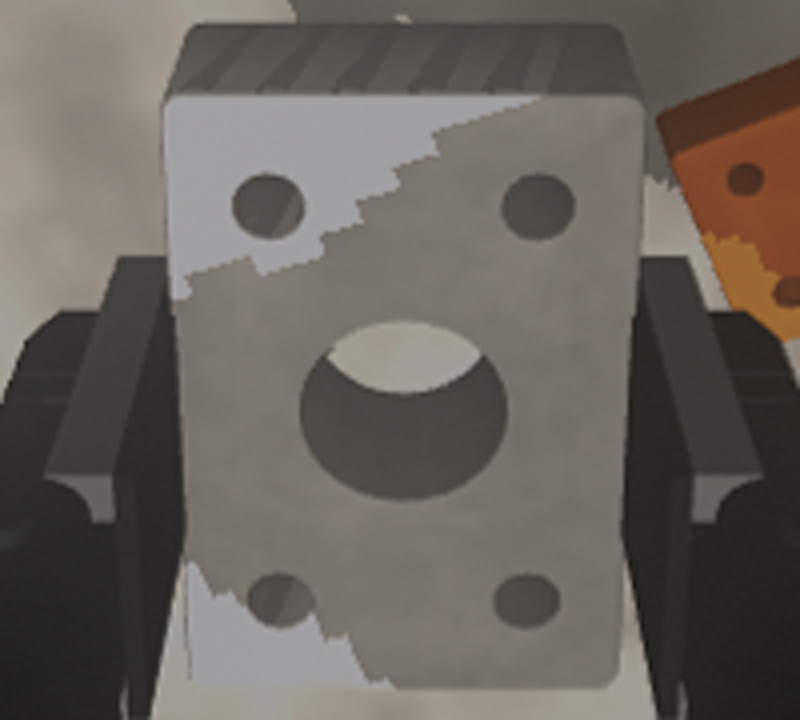

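```bash
python3 - <<'E'
from h import *
c=capture("wrist")
Zm=lambda a:np.array(a,float)/4+[220,240]-[.4,.4]
B=fitbox(c,Zm([[161,92],[645,92],[620,689],[188,689]]),Zm([[184,22],[626,22]]),40,60,18)
m=mark(c,"blue"); print(m)
p,r,s=pose()
print(r.inv().apply([m[0][0]-B[0],m[0][1]-B[1],4-B[2]]))
E
```

```text
x,y,below,yaw [ 6.600e-01  6.000e-01  2.001e+01 -1.000e-02] rms 0.59 B [489.5 116.9 120.8] yaw wx dir 161.45
(array([463.56824 ,  42.103134], dtype=float32), [np.float32(40.734463), np.float32(59.770798)], np.float32(-18.550255), np.int32(7358))
[ 79.34371277   1.07612872 116.72141704]
```

Call:
step_arm:
  moves:
    - [0.01,0,0,0,0,0,0.7]
    - [0.025,0.0005,0,0,0,0,0.7]
    - [0.025,0.0005,0.01,0,0,0,0.7]
    - [0.014,0,0.02,0,0,0,0.7]
    - [0.0053,0,0.025,0,0,0,0.7]
    - [0,0,0.025,0,0,0,0.7]
    - [0,0,0.016,0,0,0,0.7]
    - [0,0,0.008,0,0,0,0.7]
    - [0,0,0,0,0,0,0.7]
    - [0,0,0,0,0,0,0.7]

```text
time_s: 21.97
eef_pos: [463.5, 41.9, 192.1]
orientation: [-1.833, 2.549, -0.002]
force: [0.3, -0.0, -1.4]
opening: 39.3
```

```bash
python3 - <<'E'
from h import *
go([464,42,24],161.4)
c=capture("wrist"); cv2.imwrite("pics/w23.png",cv2.resize(c["frame"][200:420,200:440],None,fx=3,fy=3,interpolation=cv2.INTER_CUBIC))
E
```

```text
t 21.97 now grasp [463.9  41.9  37.1] jaw 161.4 open 39.3 q [-0.05 -0.04 -0.42  1.19  0.   -1.3 ] F [ 0.3 -0.  -1.4]
 shift first tool axes (mm) [-0.2 -0.4 13.1] then turn deg [-0.12  0.04  0.03]
 after turn axes shift [-0.3 -0.4 13.1]
```

View pics/w23.png

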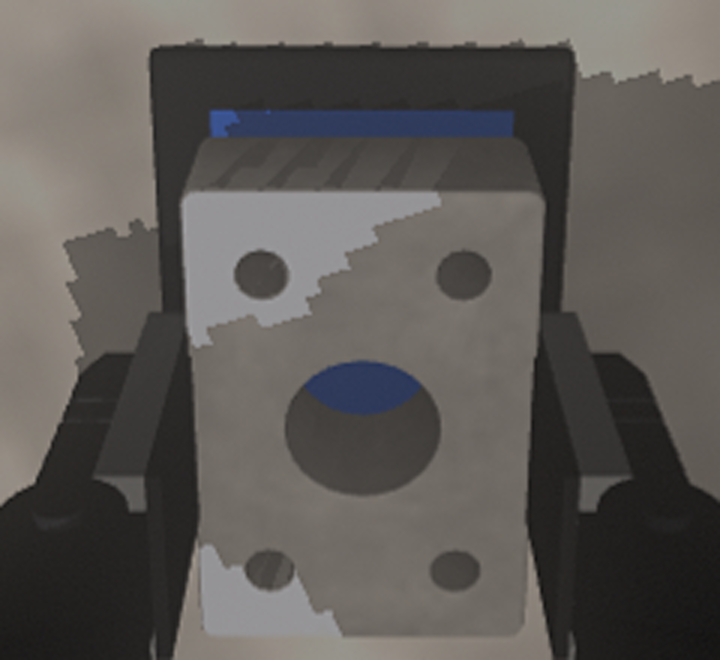

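Call:
step_arm:
  moves:
    - [0,-0.0003,0.005,0,0,0,0.7]
    - [0,0,0.004,0,0,0,0.7]
    - [0,0,0.002,0,0,0,0.7]
    - [0,0,0,0,0,0,0.7]
    - [0,0,0,0,0,0,0.7]

```text
time_s: 22.43
eef_pos: [463.7, 41.9, 180.9]
orientation: [-1.833, 2.549, -0.002]
force: [-0.4, -0.0, -1.6]
opening: 38.9
```

```bash
python3 - <<'E'
from h import *
go([464,42,24],161.4)
c=capture("wrist"); cv2.imwrite("pics/w24.png",cv2.resize(c["frame"][200:420,200:440],None,fx=3,fy=3,interpolation=cv2.INTER_CUBIC))
E
```

```text
t 22.43 now grasp [464.1  41.9  25.9] jaw 161.4 open 38.9 q [-0.05 -0.03 -0.43  1.17  0.   -1.3 ] F [-0.4 -0.  -1.6]
 shift first tool axes (mm) [-0.2 -0.3  1.9] then turn deg [-0.12  0.05  0.04]
 after turn axes shift [-0.2 -0.3  1.9]
```

View pics/w24.png

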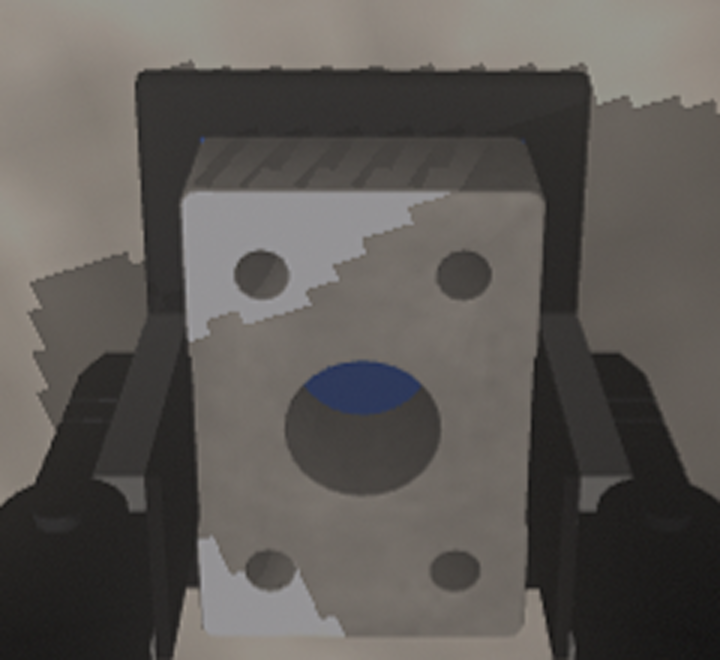

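Call:
step_arm:
  moves:
    - [0,0,0.001,0,0,0,0.7]
    - [0,0,0.0007,0,0,0,0.7]
    - [0,0,0.0005,0,0,0,0.7]
    - [0,0,0,0,0,0,0.7]
    - [0,0,0,0,0,0,0.7]

```text
time_s: 22.9
eef_pos: [463.9, 41.9, 179.3]
orientation: [-1.832, 2.549, -0.003]
force: [-1.2, 0.0, 3.8]
opening: 38.7
```

```bash
python3 - <<'E'
from h import *
go([464,42,24],161.4)
E
```

```text
t 22.9 now grasp [464.3  41.9  24.3] jaw 161.4 open 38.7 q [-0.05 -0.03 -0.43  1.16  0.   -1.3 ] F [-1.2  0.   3.8]
 shift first tool axes (mm) [-0.2 -0.1  0.3] then turn deg [-0.16  0.06  0.03]
 after turn axes shift [-0.2 -0.1  0.3]
```

Contact made (force change about 5 N); release and lift.

Call:
step_arm:
  moves:
    - [0,0,0,0,0,0,0.45]
    - [0,0,0,0,0,0,0.3]
    - [0,0,0,0,0,0,0.2]
    - [0,0,0,0,0,0,0.1]
    - [0,0,-0.015,0,0,0,0]
    - [0,0,-0.03,0,0,0,0]
    - [0,0,-0.04,0,0,0,0]
    - [0,0,-0.04,0,0,0,0]
    - [0,0,-0.02,0,0,0,0]
    - [0,0,0,0,0,0,0]

```text
time_s: 23.73
eef_pos: [465.4, 41.8, 330.3]
orientation: [-1.827, 2.541, -0.014]
force: [0.3, -0.1, 0.7]
opening: 85.1
```

Call:
step_arm:
  moves:
    - [0,0,0,0,0,0,0]
    - [0,0,0,0,0,0,0]

```text
time_s: 23.9
eef_pos: [463.1, 41.8, 322.7]
orientation: [-1.833, 2.55, -0.001]
force: [-0.1, -0.6, -0.6]
opening: 85.4
```

```bash
python3 - <<'E'
from h import *
go([534,164,180],143.4)
c=capture("wrist"); cv2.imwrite("pics/w25.png",cv2.resize(c["frame"][110:330,200:440],None,fx=3,fy=3,interpolation=cv2.INTER_CUBIC))
E
```

```text
t 23.9 now grasp [463.3  41.9 167.7] jaw 161.4 open 85.4 q [-0.05 -0.11 -0.22  1.46  0.   -1.3 ] F [-0.1 -0.6 -0.6]
 shift first tool axes (mm) [-138.4  -28.3  -12.2] then turn deg [-0.05  0.04 18.03]
 after turn axes shift [-140.3   15.9  -12.3]
```

View pics/w25.png

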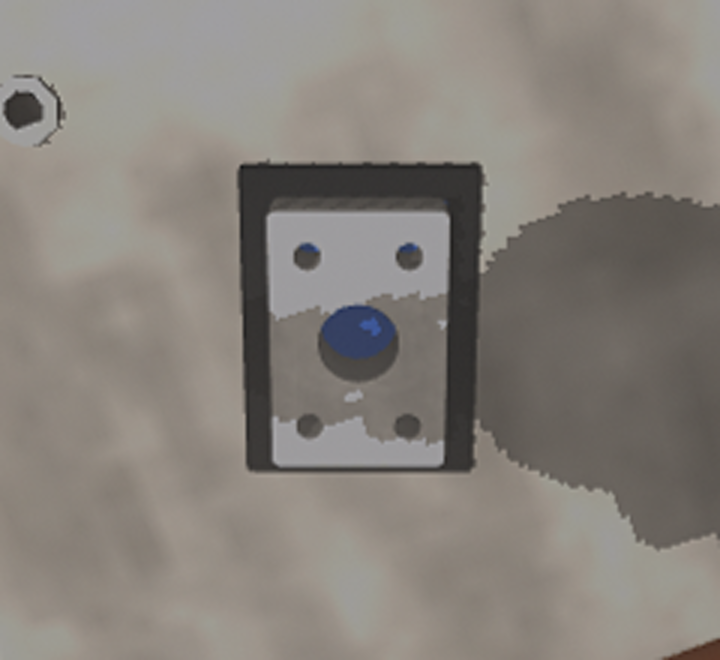

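Call:
step_arm:
  moves:
    - [-0.012,-0.002,-0.006,0,0,0,0]
    - [-0.027,-0.006,-0.006,0,0,0,0]
    - [-0.03,-0.006,0,0,0,0,0]
    - [-0.03,-0.006,0,0,0,0,0]
    - [-0.025,-0.005,0,0,0,0,0]
    - [-0.014,-0.003,0,0,0,4,0]
    - [0,0,0,0,0,6,0]
    - [0,0,0,0,0,6,0]
    - [0,0,0,0,0,0,0]
    - [0,0,0,0,0,0,0]

```text
time_s: 24.78
eef_pos: [533.4, 163.7, 333.7]
orientation: [1.464, -2.778, -0.0]
force: [0.7, -0.3, -0.5]
opening: 85.2
```

```bash
python3 - <<'E'
from h import *
go([534,164,29],145.4)
c=capture("wrist"); cv2.imwrite("pics/w26.png",cv2.resize(c["frame"][160:280,240:400],None,fx=5,fy=5,interpolation=cv2.INTER_CUBIC))
for q in regions_of("nest_plate",c)[:2]: print(q["p"],q["position"],rect(c,q["pixels"],10))
E
```

```text
t 24.78 now grasp [533.2 163.6 178.7] jaw 145.6 open 85.2 q [ 0.18  0.13  0.05  1.49 -0.   -0.79] F [ 0.7 -0.3 -0.5]
 shift first tool axes (mm) [ -0.8  -0.5 149.7] then turn deg [ 0.05 -0.07  0.19]
 after turn axes shift [ -0.6  -0.4 149.7]
0.79 [317.2, 211.9] (array([533.3114 , 165.00555], dtype=float32), [np.float32(30.031454), np.float32(71.48329)], np.float32(-32.62772), np.int32(3639))
```

View pics/w26.png

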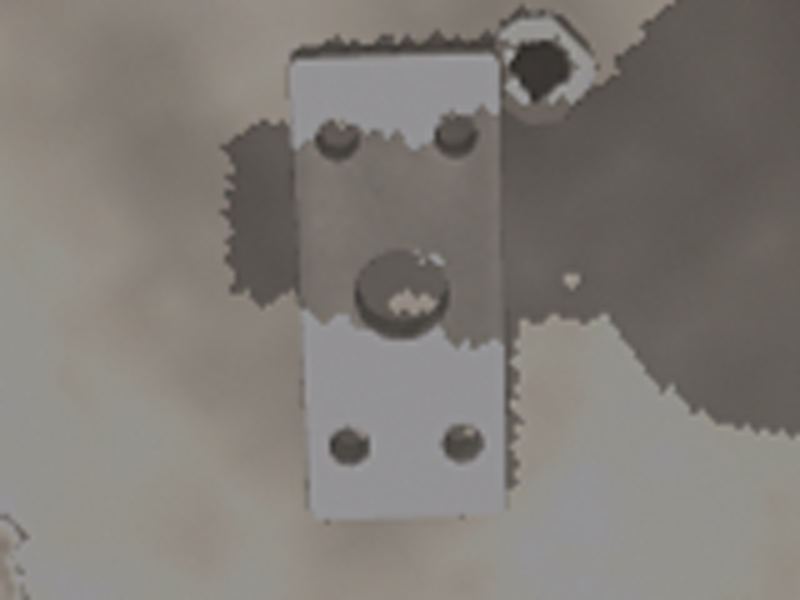

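```bash
python3 - <<'E'
from h import *
c=capture("wrist")
Zm=lambda a:np.array(a)/5+[240,160]-[.4,.4]
a=fitrect(c,Zm([[290,57],[498,53],[506,512],[312,519]]),30,70,10,[534,164,147]);print(a)
print(unproj(c,Zm([[540,65]]),4))
go([a[0][0],a[0][1],22],a[0][2])
E
```

```text
(array([534.46, 165.63, -32.68]), np.float64(0.36))
[[499.69524374 150.10261178   4.        ]]
t 24.93 now grasp [533.7 163.5 180. ] jaw 145.5 open 85.5 q [ 0.18  0.13  0.05  1.49 -0.   -0.79] F [-0.2  0.3  0.1]
 shift first tool axes (mm) [ -2.2   0.6 158. ] then turn deg [-0.05  0.03 -1.82]
 after turn axes shift [ -2.3   0.4 158. ]
```

```bash
python3 - <<'E'
from h import *
from scipy.optimize import brentq
c=capture("wrist");p,r,s=pose()
for o,row,col in ((16,302,299.6),(34.3,304.2,269.2),(39,304,261.5),(85,321,200)):
    f=lambda d:proj(c,p+r.apply([11,-o/2,155+d]))[0]
    d=brentq(lambda d:f(d)[1]-row,-30,60);print(o,d,f(d),col)
E
```

```text
16 13.254653338255219 [296.53182275 302.        ] 299.6
34.3 11.52727896107086 [271.08685165 304.2       ] 269.2
39 11.679271210201675 [264.66759951 304.        ] 261.5
85 -0.5346185285992381 [191.75907398 321.        ] 200
```

Call:
step_arm:
  moves:
    - [-0.001,0.0002,0.015,0,0,-0.9,0]
    - [-0.001,0.0002,0.03,0,0,-0.9,0]
    - [0,0,0.035,0,0,0,0]
    - [0,0,0.035,0,0,0,0.1]
    - [0,0,0.025,0,0,0,0.2]
    - [0,0,0.013,0,0,0,0.35]
    - [0,0,0.004,0,0,0,0.4]
    - [0,0,0,0,0,0,0.4]
    - [0,0,0,0,0,0,0.4]
  newtons: 40

```text
time_s: 25.73
eef_pos: [535.5, 165.6, 179.9]
orientation: [-1.503, 2.754, -0.002]
force: [0.3, 0.4, 0.2]
opening: 51.2
```

```bash
python3 - <<'E'
from h import *
go([534.4,165.5,18],147.3)
c=capture("wrist"); cv2.imwrite("pics/w27.png",c["frame"])
E
```

```text
t 25.73 now grasp [536.2 165.7  24.9] jaw 147.2 open 51.2 q [ 0.18  0.21 -0.18  1.18 -0.   -0.82] F [0.3 0.4 0.2]
 shift first tool axes (mm) [0.7 0.9 6.9] then turn deg [-0.18  0.15 -0.06]
 after turn axes shift [0.7 0.9 6.9]
```

View pics/w27.png

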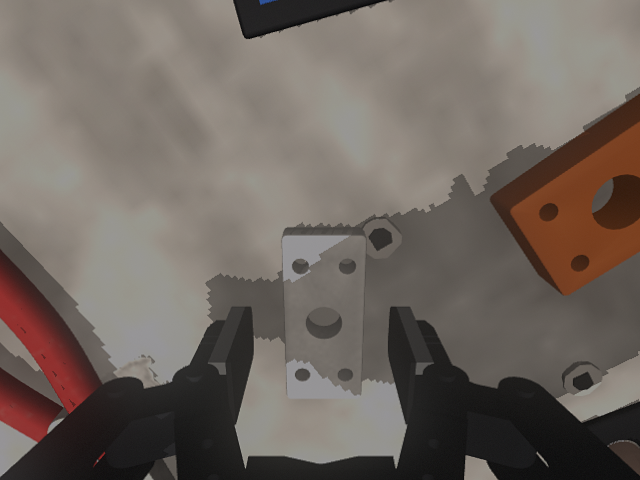

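Call:
step_arm:
  moves:
    - [0.0007,0.0012,0.003,0,0,0,0.4]
    - [0,0,0.003,0,0,0,0.45]
    - [0,0,0.001,0,0,0,0.5]
    - [0,0,0,0,0,0,0.5]
    - [0,0,0,0,0,0,0.5]

```text
time_s: 26.2
eef_pos: [533.7, 165.7, 172.0]
orientation: [-1.503, 2.756, -0.002]
force: [0.2, -0.5, 0.1]
opening: 42.8
```

```bash
python3 - <<'E'
from h import *
go([534.4,165.5,18],147.3)
c=capture("wrist"); cv2.imwrite("pics/w28.png",cv2.resize(c["frame"][200:420,200:440],None,fx=3,fy=3,interpolation=cv2.INTER_CUBIC))
E
```

```text
t 26.2 now grasp [534.1 165.7  17. ] jaw 147.2 open 42.8 q [ 0.18  0.21 -0.19  1.17 -0.   -0.82] F [ 0.2 -0.5  0.1]
 shift first tool axes (mm) [-0.2 -0.7 -1. ] then turn deg [-0.12  0.09 -0.07]
 after turn axes shift [-0.2 -0.7 -1. ]
```

View pics/w28.png

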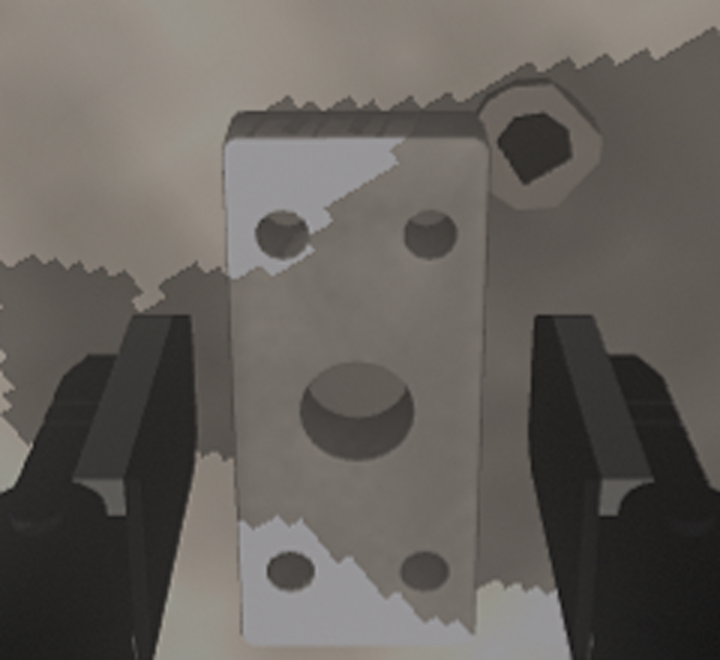

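Call:
step_arm:
  moves:
    - [0,-0.0006,0,0,0,0,0.55]
    - [0,0,0,0,0,0,0.6]
    - [0,0,0,0,0,0,0.65]
    - [0,0,0,0,0,0,0.8]
    - [0,0,0,0,0,0,0.8]
    - [0,0,0,0,0,0,0.8]
  newtons: 40

```text
time_s: 26.75
eef_pos: [534.5, 165.7, 173.3]
orientation: [-1.503, 2.754, -0.001]
force: [-1.8, 1.0, 5.5]
opening: 28.8
```

```bash
python3 - <<'E'
from h import *
go([534.4,165.5,18],147.3)
E
```

```text
t 26.75 now grasp [535.1 165.9  18.3] jaw 147.2 open 28.8 q [ 0.18  0.21 -0.19  1.17  0.   -0.82] F [-1.8  1.   5.5]
 shift first tool axes (mm) [ 0.2 -0.1  0.3] then turn deg [-0.14  0.18 -0.05]
 after turn axes shift [ 0.2 -0.1  0.3]
```

Call:
step_arm:
  moves:
    - [0,0,-0.004,0,0,0,0.8]
    - [0,0,-0.01,0,0,0,0.8]
    - [0,0,-0.02,0,0,0,0.8]
    - [0,0,-0.03,0,0,0,0.8]
    - [0,0,-0.03,0,0,0,0.8]
    - [0,0,-0.02,0,0,0,0.8]
    - [0,0,0,0,0,0,0.8]
    - [0,0,0,0,0,0,0.8]
    - [0,0,0,0,0,0,0.8]

```text
time_s: 27.5
eef_pos: [533.7, 165.3, 285.3]
orientation: [-1.504, 2.757, -0.002]
force: [-0.4, 0.5, -0.9]
opening: 29.1
```

```bash
python3 - <<'E'
from h import *
go([425,-136,140],147.2)
c=capture("wrist"); cv2.imwrite("pics/w29.png",c["frame"])
E
```

```text
t 27.5 now grasp [533.9 165.2 130.3] jaw 147.2 open 29.1 q [ 0.18  0.14 -0.04  1.39 -0.   -0.82] F [-0.4  0.5 -0.9]
 shift first tool axes (mm) [312.1 -71.7  -9.8] then turn deg [-0.09  0.04  0.03]
 after turn axes shift [312.1 -71.8  -9.7]
```

View pics/w29.png

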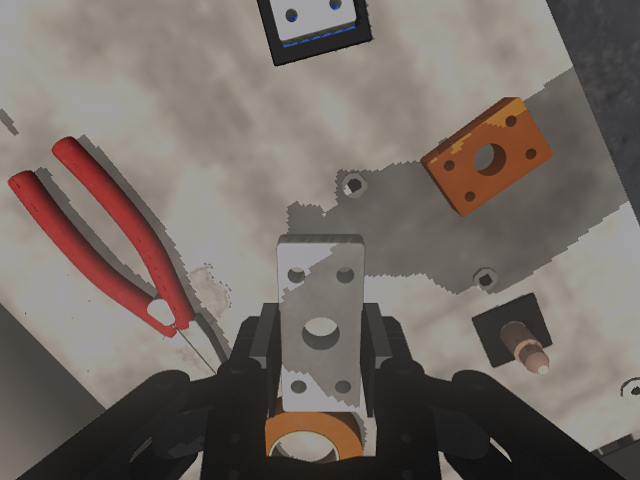

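Call:
step_arm:
  moves:
    - [0.012,-0.003,-0.005,0,0,0,0.8]
    - [0.025,-0.006,-0.005,0,0,-1,0.8]
    - [0.034,-0.008,0,0,0,0,0.8]
    - [0.034,-0.008,0,0,0,0,0.8]
    - [0.034,-0.008,0,0,0,0,0.8]
    - [0.034,-0.008,0,0,0,0,0.8]
    - [0.034,-0.008,0,0,0,0,0.8]
    - [0.034,-0.008,0,0,0,0,0.8]
    - [0.034,-0.008,0,0,0,0,0.8]
    - [0.02,-0.005,0,0,0,0,0.8]

```text
time_s: 28.38
eef_pos: [435.2, -124.7, 294.4]
orientation: [1.524, -2.746, 0.0]
force: [0.2, -0.0, -1.0]
opening: 28.9
```

Call:
step_arm:
  moves:
    - [0.01,0,0,0,0,-3,0.8]
    - [0.006,0,0,0,0,-6,0.8]
    - [0,0,0,0,0,-7,0.8]
    - [0,0,0,0,0,-7,0.8]
    - [0,0,0,0,0,-7,0.8]
    - [0,0,0,0,0,-7,0.8]
    - [0,0,0,0,0,-5,0.8]
    - [0,0,0,0,0,-2,0.8]
    - [0,0,0,0,0,0,0.8]
    - [0,0,0,0,0,0,0.8]

```text
time_s: 29.22
eef_pos: [428.5, -136.0, 294.6]
orientation: [-2.443, 1.973, 0.0]
force: [-0.1, 0.4, -1.0]
opening: 28.8
```

```bash
python3 - <<'E'
from h import *
go([425,-136,140],192.4)
c=capture("wrist"); cv2.imwrite("pics/w30.png",c["frame"])
print(mark(c,"yellow"))
cv2.imwrite("pics/w30z.png",cv2.resize(c["frame"][220:440,220:420],None,fx=3.5,fy=3.5,interpolation=cv2.INTER_CUBIC)[:700])
E
```

```text
t 29.22 now grasp [ 428.6 -135.8  139.6] jaw -167.9 open 28.8 q [-0.46 -0.15 -0.31  1.41  0.   -2.24] F [-0.1  0.4 -1. ]
 shift first tool axes (mm) [-0.7  3.4 -0.4] then turn deg [-0.04  0.04 -0.26]
 after turn axes shift [-0.7  3.4 -0.4]
(array([ 441.6186 , -212.91391], dtype=float32), [np.float32(30.48255), np.float32(69.93602)], np.float32(12.030533), np.int32(6453))
```

View pics/w30.png

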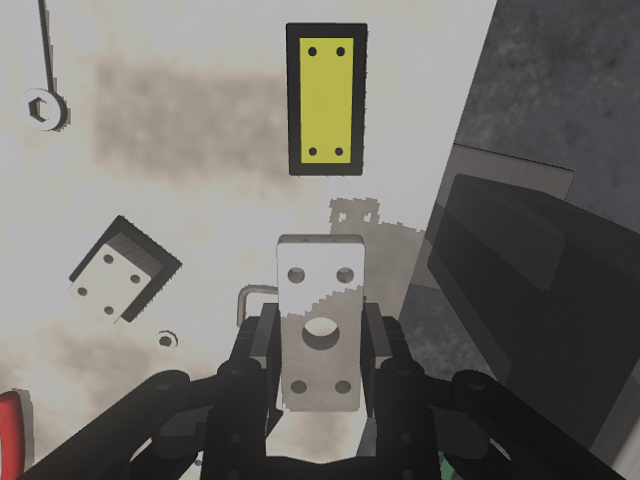

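View pics/w30z.png

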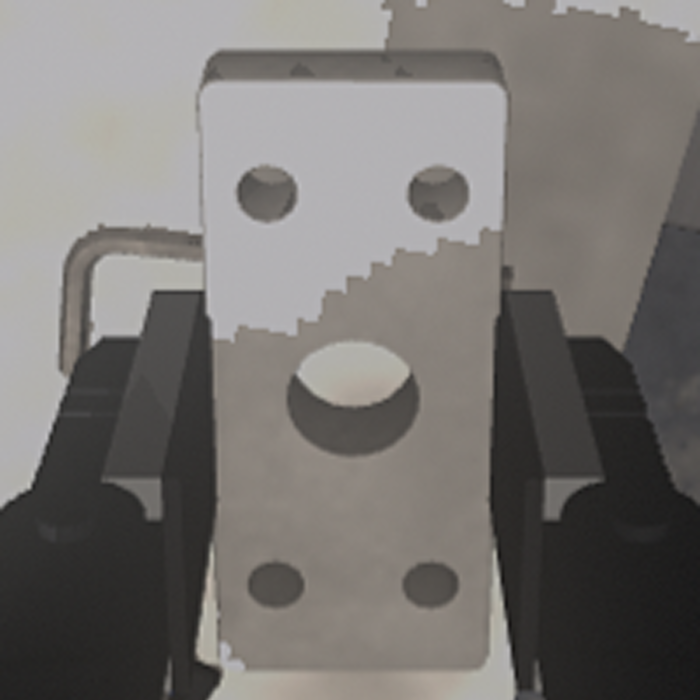

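```bash
python3 - <<'E'
from h import *
c=capture("wrist")
Zm=lambda a:np.array(a,float)/3.5+[220,220]-[.4,.4]
B=fitbox(c,Zm([[198,81],[508,81],[489,669],[220,671]]),Zm([[204,49],[504,49]]),30,70,10)
m=mark(c,"yellow"); print(m)
p,r,s=pose()
print(r.inv().apply([m[0][0]-B[0],m[0][1]-B[1],4-B[2]]))
E
```

```text
x,y,below,yaw [ 0.28  0.65 18.27 -0.12] rms 0.52 B [ 428.5 -136.2  121.7] yaw wx dir -167.71
(array([ 441.57953, -212.71446], dtype=float32), [np.float32(30.58677), np.float32(70.613304)], np.float32(11.924774), np.int32(6494))
[ 77.56856588   3.47577181 117.69094479]
```

Call:
step_arm:
  moves:
    - [0.01,0.0005,0,0,0,0,0.8]
    - [0.025,0.0012,0,0,0,0.3,0.8]
    - [0.025,0.0012,0.01,0,0,0,0.8]
    - [0.014,0.0006,0.02,0,0,0,0.8]
    - [0.0036,0,0.025,0,0,0,0.8]
    - [0,0,0.025,0,0,0,0.8]
    - [0,0,0.017,0,0,0,0.8]
    - [0,0,0.008,0,0,0,0.8]
    - [0,0,0,0,0,0,0.8]
    - [0,0,0,0,0,0,0.8]

```text
time_s: 30.15
eef_pos: [442.4, -212.8, 190.8]
orientation: [-2.439, 1.978, -0.003]
force: [0.5, -0.0, -0.1]
opening: 28.5
```

```bash
python3 - <<'E'
from h import *
go([442,-213,22.3],192.1)
c=capture("wrist"); cv2.imwrite("pics/w31.png",cv2.resize(c["frame"][190:430,200:440],None,fx=3,fy=2.5,interpolation=cv2.INTER_CUBIC))
E
```

```text
t 30.15 now grasp [ 442.7 -212.7   35.8] jaw -168.1 open 28.5 q [-0.59  0.02 -0.36  1.19  0.   -2.36] F [ 0.5 -0.  -0.1]
 shift first tool axes (mm) [ 0.2  0.4 13.4] then turn deg [-0.13 -0.02 -0.19]
 after turn axes shift [ 0.2  0.4 13.5]
```

View pics/w31.png

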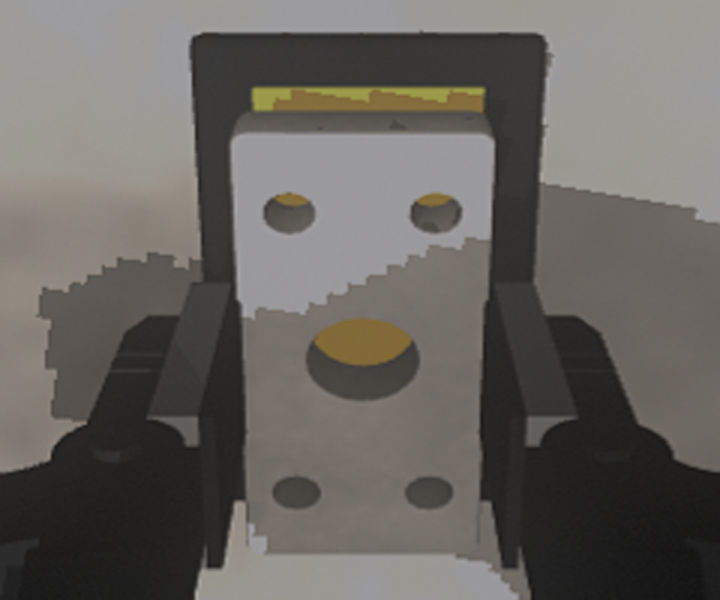

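Call:
step_arm:
  moves:
    - [-0.0006,0.0007,0.005,0,0,0,0.8]
    - [0,0,0.004,0,0,0,0.8]
    - [0,0,0.002,0,0,0,0.8]
    - [0,0,0,0,0,0,0.8]
    - [0,0,0,0,0,0,0.8]

```text
time_s: 30.62
eef_pos: [441.5, -211.9, 179.6]
orientation: [-2.439, 1.977, -0.003]
force: [-0.2, -0.2, -0.2]
opening: 28.7
```

```bash
python3 - <<'E'
from h import *
go([442,-213,22.3],192.1)
c=capture("wrist"); cv2.imwrite("pics/w32.png",cv2.resize(c["frame"][190:390,200:440],None,fx=3,fy=3,interpolation=cv2.INTER_CUBIC))
E
```

```text
t 30.62 now grasp [ 441.9 -211.9   24.6] jaw -168.1 open 28.7 q [-0.58  0.03 -0.37  1.17  0.   -2.36] F [-0.2 -0.2 -0.2]
 shift first tool axes (mm) [ 1.2 -0.2  2.3] then turn deg [-0.14 -0.02 -0.16]
 after turn axes shift [ 1.2 -0.2  2.3]
```

View pics/w32.png

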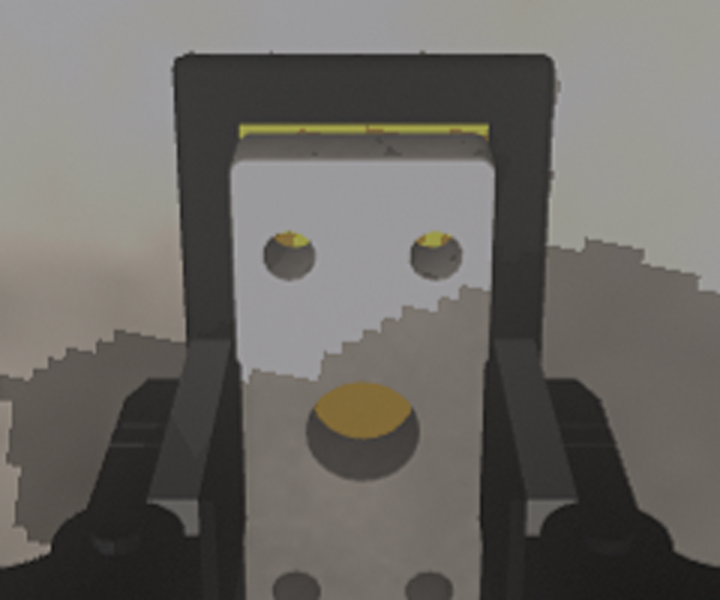

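Call:
step_arm:
  moves:
    - [0.0006,0.0003,0.001,0,0,0,0.8]
    - [0,0,0.0008,0,0,0,0.8]
    - [0,0,0.0005,0,0,0,0.8]
    - [0,0,0,0,0,0,0.8]
    - [0,0,0,0,0,0,0.8]

```text
time_s: 31.08
eef_pos: [441.4, -212.7, 177.3]
orientation: [-2.439, 1.978, -0.003]
force: [-0.1, -0.6, 0.2]
opening: 28.6
```

```bash
python3 - <<'E'
from h import *
go([442,-213,22.3],192.1)
c=capture("wrist"); cv2.imwrite("pics/w33.png",cv2.resize(c["frame"][190:390,200:440],None,fx=3,fy=3,interpolation=cv2.INTER_CUBIC))
E
```

```text
t 31.08 now grasp [ 441.8 -212.7   22.3] jaw -168.1 open 28.6 q [-0.59  0.03 -0.37  1.16  0.   -2.37] F [-0.1 -0.6  0.2]
 shift first tool axes (mm) [ 0.4 -0.5  0. ] then turn deg [-0.14 -0.02 -0.17]
 after turn axes shift [ 0.4 -0.5  0. ]
```

View pics/w33.png

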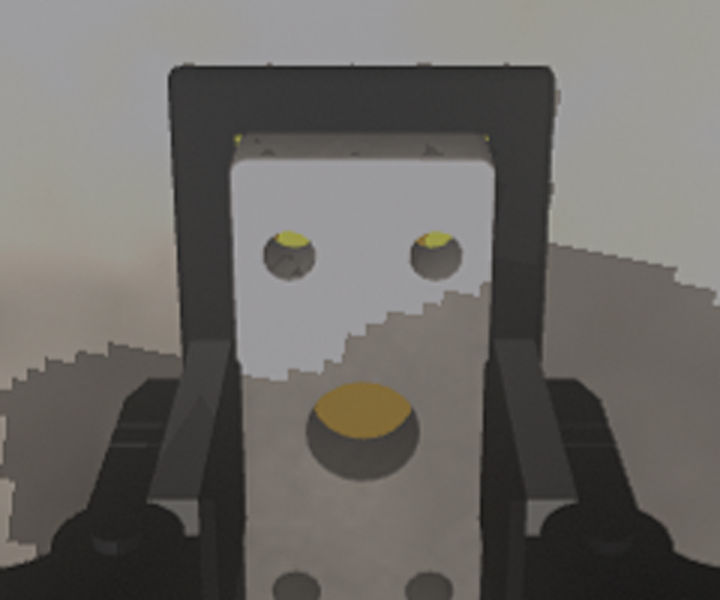

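Call:
step_arm:
  moves:
    - [-0.0002,0,0.0005,0,0,0,0.8]
    - [0,0,0.0005,0,0,0,0.8]
    - [0,0,0,0,0,0,0.8]
    - [0,0,0,0,0,0,0.8]

```text
time_s: 31.47
eef_pos: [441.4, -212.6, 177.2]
orientation: [-2.439, 1.978, -0.004]
force: [-1.9, 0.3, 6.3]
opening: 28.8
```

```bash
python3 - <<'E'
from h import *
go([442,-213,22.3],192.1)
E
```

```text
t 31.47 now grasp [ 441.8 -212.7   22.2] jaw -168.1 open 28.8 q [-0.59  0.03 -0.37  1.16  0.   -2.37] F [-1.9  0.3  6.3]
 shift first tool axes (mm) [ 0.5 -0.5 -0.1] then turn deg [-0.15 -0.06 -0.17]
 after turn axes shift [ 0.5 -0.5 -0.1]
```

Call:
step_arm:
  moves:
    - [0,0,0,0,0,0,0.55]
    - [0,0,0,0,0,0,0.4]
    - [0,0,0,0,0,0,0.3]
    - [0,0,0,0,0,0,0.2]
    - [0,0,-0.015,0,0,0,0.1]
    - [0,0,-0.03,0,0,0,0]
    - [0,0,-0.04,0,0,0,0]
    - [0,0,-0.04,0,0,0,0]
    - [0,0,-0.03,0,0,0,0]
    - [0,0,0,0,0,0,0]

```text
time_s: 32.3
eef_pos: [442.8, -213.6, 339.4]
orientation: [-2.438, 1.976, -0.025]
force: [0.8, -0.7, 1.2]
opening: 85.5
```

Call:
step_arm:
  moves:
    - [0,0,0,0,0,0,0]
    - [0,0,0,0,0,0,0]

```text
time_s: 32.47
eef_pos: [440.9, -212.4, 330.8]
orientation: [-2.439, 1.977, -0.002]
force: [0.6, -0.2, -0.1]
opening: 85.3
```

```bash
python3 - <<'E'
from h import *
go([464,41,230],161.4)
c=capture("wrist"); cv2.imwrite("pics/w34.png",c["frame"])
cv2.imwrite("pics/w34z.png",cv2.resize(c["frame"][130:330,220:440],None,fx=3,fy=3,interpolation=cv2.INTER_CUBIC))
q=regions_of("nest_plate",c)[0];print(rect(c,q["pixels"],14)); q=regions_of("pad_plate",c)[0];print(rect(c,q["pixels"],4))
E
```

```text
t 32.47 now grasp [ 441.2 -212.4  175.8] jaw -168.1 open 85.3 q [-0.59 -0.05 -0.15  1.47  0.   -2.37] F [ 0.6 -0.2 -0.1]
 shift first tool axes (mm) [-243.2  -75.1  -54. ] then turn deg [-1.300e-01  3.000e-02  3.053e+01]
 after turn axes shift [-247.5   58.9  -54.2]
(array([ 441.6832, -213.9783], dtype=float32), [np.float32(30.009495), np.float32(71.283165)], np.float32(11.951874), np.int32(3831))
(array([ 441.38388, -212.57245], dtype=float32), [np.float32(47.42566), np.float32(86.38829)], np.float32(12.002197), np.int32(3162))
```

View pics/w34z.png

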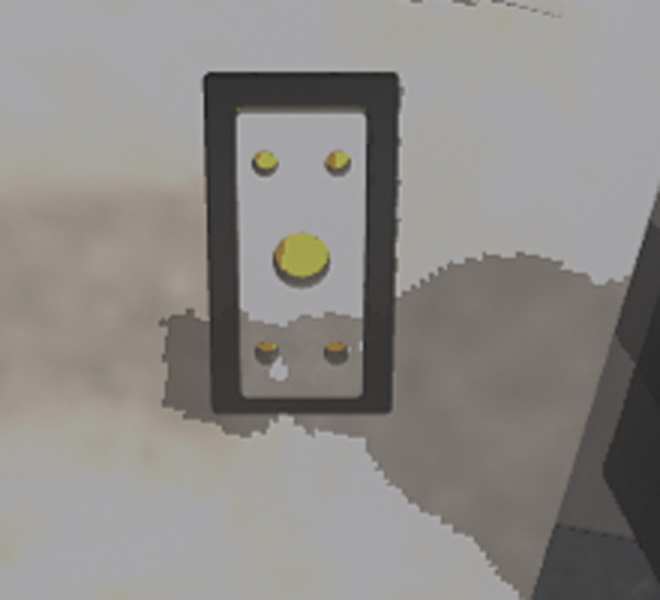

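Call:
step_arm:
  moves:
    - [-0.015,-0.005,-0.005,0,0,0,0]
    - [-0.033,-0.01,-0.005,0,0,0,0]
    - [-0.036,-0.011,0,0,0,0,0]
    - [-0.036,-0.011,0,0,0,0,0]
    - [-0.036,-0.011,0,0,0,0,0]
    - [-0.036,-0.011,0,0,0,0,0]
    - [-0.032,-0.01,0,0,0,3,0]
    - [-0.018,-0.006,0,0,0,6,0]
    - [0,0,0,0,0,7,0]
    - [0,0,0,0,0,7,0]

```text
time_s: 33.45
eef_pos: [464.8, 41.3, 339.6]
orientation: [1.993, -2.428, -0.001]
force: [0.4, 0.5, -0.1]
opening: 85.2
```

Call:
step_arm:
  moves:
    - [0,0,0,0,0,5,0]
    - [0,0,0,0,0,2.5,0]
    - [0,0,0,0,0,0,0]
    - [0,0,0,0,0,0,0]
    - [0,0,0,0,0,0,0]

```text
time_s: 33.87
eef_pos: [465.0, 39.6, 340.5]
orientation: [-1.835, 2.549, -0.0]
force: [-0.5, -0.4, 0.5]
opening: 85.4
```

```bash
python3 - <<'E'
from h import *
go([464,41,180],161.4)
c=capture("wrist"); cv2.imwrite("pics/w35.png",c["frame"])
cv2.imwrite("pics/w35z.png",cv2.resize(c["frame"][140:290,240:400],None,fx=5,fy=5,interpolation=cv2.INTER_CUBIC)[:740])
q=regions_of("nest_block",c);print([(a["p"],rect(c,a["pixels"],22)) for a in q[:2]]); q=regions_of("pad_block",c)[0];print(rect(c,q["pixels"],4))
q=tip_of("electrode",c); print(q and unproj(c,q[0]["position"],4),q)
E
```

```text
t 33.87 now grasp [465.1  39.7 185.5] jaw 161.5 open 85.4 q [-0.06 -0.11 -0.18  1.5   0.   -1.31] F [-0.5 -0.4  0.5]
 shift first tool axes (mm) [-1.   1.4  5.5] then turn deg [-0.04  0.03  0.08]
 after turn axes shift [-1.   1.4  5.5]
[(0.82, (array([428.24594, 168.68103], dtype=float32), [np.float32(50.089542), np.float32(58.70856)], np.float32(-85.140854), np.int32(3337))), (0.74, (array([550.2395  , -78.195335], dtype=float32), [np.float32(42.678734), np.float32(46.63928)], np.float32(-30.167854), np.int32(4812)))]
(array([463.3198  ,  41.765404], dtype=float32), [np.float32(56.75754), np.float32(76.50913)], np.float32(-19.446945), np.int32(2264))
[[462.93444274 298.24449851   4.        ]] [{'position': [408.6, 461.1], 'p': 0.71}]
```

View pics/w35z.png

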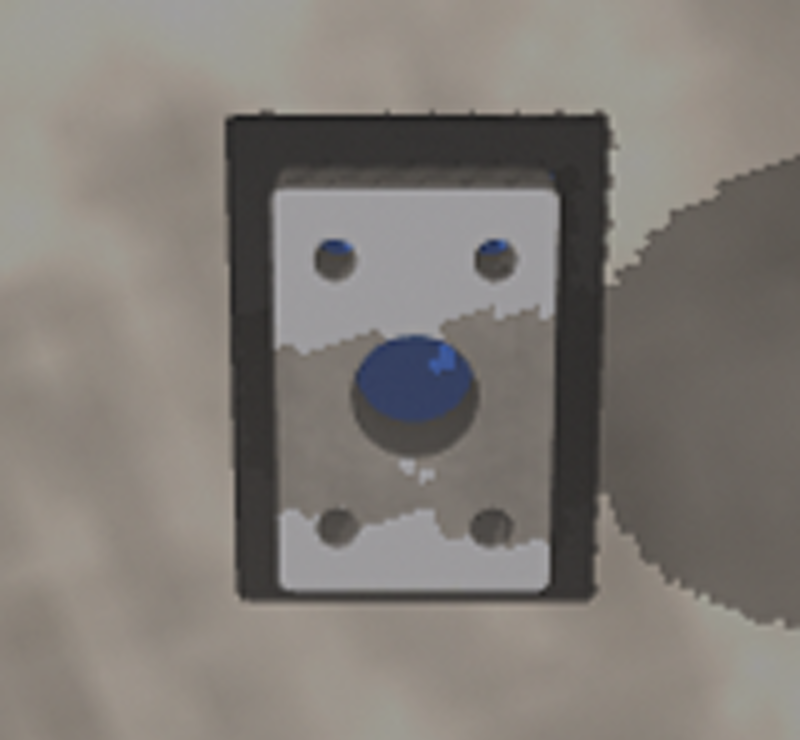

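View pics/w35.png

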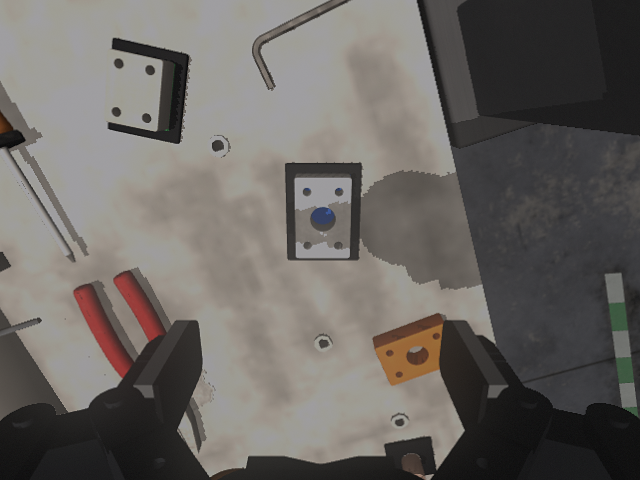

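```bash
python3 - <<'E'
from h import *
c=capture("wrist")
Zm=lambda a:np.array(a)/5+[240,140]-[.4,.4]
print(fitrect(c,Zm([[272,189],[560,188],[550,592],[279,591]]),40,60,22,[464,42,161]))
print(fitrect(c,Zm([[226,117],[609,116],[596,600],[239,600]]),56,76,4,[464,42,161]))
E
```

```text
(array([464.14,  41.67, -18.58]), np.float64(0.1))
(array([463.96,  42.44, 161.6 ]), np.float64(0.12))
```

```bash
python3 - <<'E'
from h import *
go([480,250,210],161.4)
E
```

```text
t 34.12 now grasp [465.6  39.6 186.4] jaw 161.4 open 85.4 q [-0.06 -0.11 -0.18  1.5   0.   -1.31] F [ 0.2 -0.6 -0.3]
 shift first tool axes (mm) [-204.2   52.9  -23.6] then turn deg [-0.13  0.05  0.04]
 after turn axes shift [-204.1   53.1  -23.6]
```

Call:
step_arm:
  moves:
    - [-0.014,0.005,-0.01,0,0,0,0]
    - [-0.032,0.011,-0.01,0,0,0,0]
    - [-0.035,0.0125,0,0,0,0,0]
    - [-0.035,0.0125,0,0,0,0,0]
    - [-0.035,0.0125,0,0,0,0,0]
    - [-0.035,0.0125,0,0,0,0,0]
    - [-0.032,0.0115,0,0,0,0,0]
    - [-0.02,0.007,0,0,0,0,0]
    - [-0.004,0.0015,0,0,0,0,0]
    - [0,0,0,0,0,0,0]

```text
time_s: 34.95
eef_pos: [460.5, 297.7, 361.1]
orientation: [-1.837, 2.547, -0.002]
force: [0.7, -0.7, -0.3]
opening: 85.2
```

Call:
step_arm:
  moves:
    - [0,0,0,0,0,0,0]
    - [0,0,0,0,0,0,0]

```text
time_s: 35.12
eef_pos: [461.0, 295.4, 361.5]
orientation: [-1.831, 2.551, -0.003]
force: [0.2, 0.8, -0.1]
opening: 85.1
```

```bash
python3 - <<'E'
from h import *
go([461,296,210],161.4)
c=capture("wrist"); cv2.imwrite("pics/w36.png",c["frame"])
q=spot_in("pad_electrode",c)[0]["position"];x,y=map(int,q);print(x,y)
cv2.imwrite("pics/w36z.png",cv2.resize(c["frame"][y-60:y+60,x-70:x+70],None,fx=5,fy=5,interpolation=cv2.INTER_CUBIC))
c=capture("top"); cv2.imwrite("pics/top2.png",c["frame"])
E
```

```text
t 35.12 now grasp [461.3 295.3 206.5] jaw 161.4 open 85.1 q [ 0.45  0.1   0.07  1.54 -0.   -0.8 ] F [ 0.2  0.8 -0.1]
 shift first tool axes (mm) [-0.6  0.2 -3.5] then turn deg [-0.14  0.02 -0.05]
 after turn axes shift [-0.6  0.2 -3.5]
319 193
```

View pics/w36z.png

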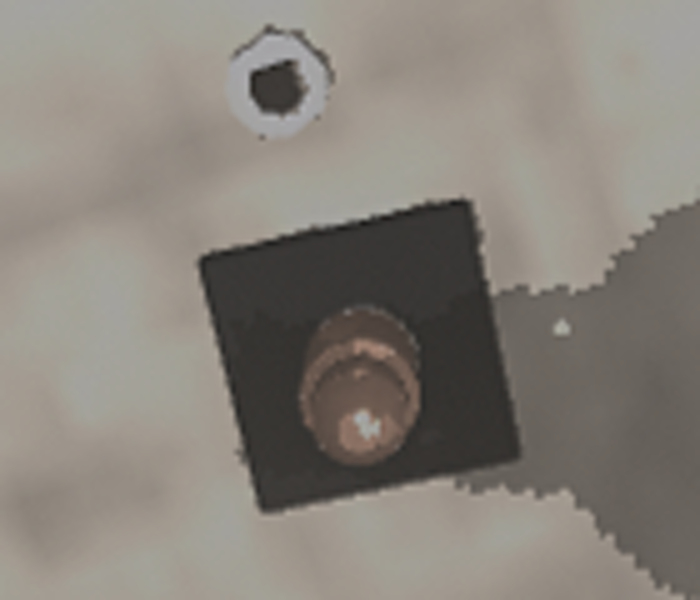

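View pics/top2.png

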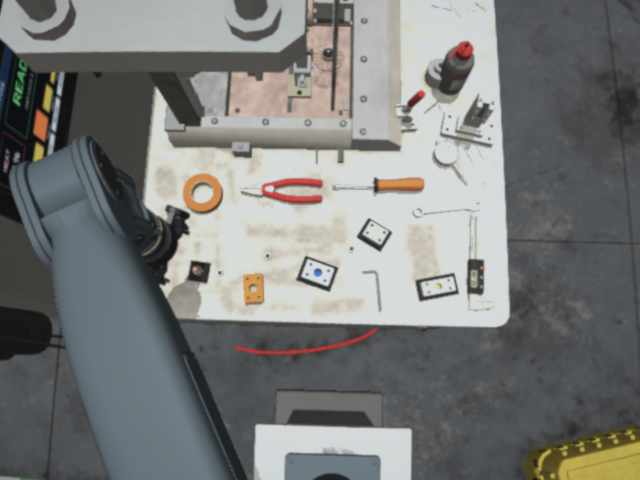

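```bash
python3 - <<'E'
from h import *
c=capture("wrist")
Zm=lambda a:np.array(a)/5+[319-70,193-60]-[.4,.4]
print(fitrect(c,Zm([[203,258],[470,200],[521,457],[262,512]]),44,44,4,[461,296,-6]))
print(unproj(c,Zm([[362,433]]),46))
p,r,s=pose();E=unproj(c,Zm([[361,305]]),4)[0]; print(E-r.apply([9,0,0]))
E
```

```text
(array([460.64, 296.24, 173.53]), np.float64(0.54))
[[460.9534374  296.15471604  46.        ]]
[461.12085026 296.12604331   4.00903718]
```

Electrode is within 0.5 mm of its pad's centre and upright. All pieces are placed, and the gripper is open and clear, so I'm handing in.

```bash
python3 -c "
from plant import *
print(hand_in()); print(get_state()['time_s'])"
```

```text
the job is handed in; nothing more can be done
None
the job is handed in; nothing more can be done
```

I took the pile apart from the top down: electrode, small block, nest block, then nest plate. Each piece was set on the pad with its mark, and the job was handed in at about 35 s with the gripper open and clear. It reports no verdict, so these are my own last camera checks:

| Piece | Offset from pad or mark centre | Turn against pad or mark | How checked |
|---|---|---|---|
| Electrode | about 0.5 mm or less | round, none needed | measured after release, upright |
| Small block | not re-measured; looked centred | not re-measured; lined up by eye | wrist picture after release |
| Nest block | about 0.8 mm, along its length | about 0.2° | measured after release |
| Nest plate | about 1.4 mm by a rough outline comparison; looked centred | about 0.1° | wrist picture and outline after release |

- **Weakest checks:** for the small block and the plate I relied on pictures. The plate's rough 1.4 mm may include error, because the network's outlines run a little large.
- **Nest block:** its 0.8 mm is probably real. A thin blue line of the mark showed at one end in a picture taken after release.
- **Bystanders:** the tape roll and spanner appear where they were in the last top picture, and the orange block was not touched.
- **Forces:** the set-downs read about 4 to 6 N at the wrist, and the highest reading I saw was 7 N.

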